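# Latch the mechanic's tool case

### The arm

A 6-joint arm with a two-finger parallel gripper is mounted at the origin on the work surface. World frame = base frame: x ahead of the robot, y to its left, z up, the work surface at z = 0. Lengths are in m, angles in degrees, forces in N, time in s.
With the tool pointing down it reaches from about 0.3 to 0.875 m from the base axis. Payload 4.2 kg.
Tool frame: the origin (TCP) lies on the centre line of the jaws, within the pads' length; the fingertips stand 11 mm ahead of it and the grasp point (between the pads) lies 8 mm behind it; z points along the fingers, y is the line along which they close (so a half turn about z gives the same grasp; the last joint's range is limited). The gripper opens to 85 mm and grips with 20 to 120 N. Pads are 22 mm wide; open, the fingers measure 114 mm over their backs; the gripper's body (76 mm by 85 mm) begins 54 mm behind the grasp point. The pads swing forward as they close: fully open they stand 13 mm farther back than shut.
Start: joints at [-73.224, 18.312, 89.639, -0, 72.044, -1.146], TCP at [0.177, -0.547, 0.242] pointing down, gripper open.
Joint ranges: [-177.97, 177.97], [-48.28, 115.42], [12.27, 149.76], [-77.06, 257.06], [2.81, 150.46], [-146.56, 146.56]. Speed limits (degrees/s): [147.25, 147.25, 180, 180, 180, 180].

### API

Orientations are given as [roll, pitch, yaw] about the fixed x, y, z axes, in that order (R = Rz(yaw) Ry(pitch) Rx(roll)).
In Python, from station import bot gives the robot as it stands.
- The arm moves only by the shell command python3 -m crank 'ROWS' [FORCE]. ROWS is JSON, a list of rows, each an object of numbers: "x", "y", "z": the shift along the tool's x, y, z in m; "ax", "ay", "az": the turn, a rotation vector about the tool's x, y, z in degrees; "hand": the opening, from 0 (shut) to 1 (fully open). A call has 1 to 20 rows; each row is the pose to reach, as a shift and turn from the pose commanded when the call began, along the tool's axes at that moment; what a row does not reach only later rows make up. A row lasts 1/8 s, in which the tool goes at most 62.5 mm and 10.7 degrees, less where a joint would pass 70% of its speed; a pose out of reach is approached as far as the arm can. A call with a gripper value outside its range is refused whole. The fingers move at their own pace and stop on an object; FORCE is the grip in N (left out, the last holds). Time passes only in rows, so rows that repeat a pose let the fingers close. It gives the time, the measured TCP pose, the force, the opening and the grip force at its end, in the units of the state.
- bot.sense(): the state, without advancing time (a new reading comes with each control period).
- bot.get_image(name): name is "scene" or "side" or "wrist"; returns the picture (400x640x3 uint8, red, green, blue); there is no depth.
- bot.get_calibration(name): a dict with "fx", "fy", "cx", "cy" (pixels), "eye" and "attitude" of the camera in the world; the wrist camera has in their place "mount" (4x4, takes a point from camera to tool coordinates, whose origin is the TCP and whose axes are the flange's). Camera axes: x right, y down, z forward; pixel columns grow to the right and rows downward; lengths in m; the calibration is good to about 2 mm. A picture is of the moment at which its call begins: read the wrist's pose just before it. get_calibration takes no time and is no camera call.
- bot.sign_off(): hands the job in; it is judged then, once.
The state is a dict: "t": time; "joint_pos": joint angles; "joint_velocities": joint speeds; "tau": joint torques, N m; "tool_pos": TCP position; "eef_rot": TCP orientation; "wrist_force": force on the tool from outside, world axes, zero at the start; "torque": the same for the moment, N m; "width": opening from 0.0 (shut) to 1.0 (fully open); "grasp_force": force on a finger pad.
Only numpy, scipy, OpenCV 4.12 (cv2) and the standard library are available. Lean on these libraries where they do the work, as an engineer would, in place of code of your own. Each camera call takes 0.05 s, during which the arm holds its last target. There are 200 camera calls.

### The job

Latch the tool case shut: lift the bail, hook its cross-pin behind the lip of the keeper on the lid, then press the lever down past center until it lies flat against the case and the latch is tight. Work gently by feel, forcing neither the pin against the keeper nor the lever, and leave everything else on the bench and on the lid where it is.

Things in the scene. Friction and masses are not known exactly. Their poses are not given: they have to be found in the camera images.
- case: teal tool case, 200 deep (x) x 330 wide (y) x 165 mm high, heavy, stays put. Origin: centre of its underside on the bench; x points from its front to its back, y to the left seen from the front, z up. Flat front face at x = -100 mm, facing the robot; black ribs 6 mm proud at y = +-125 mm. The latch is at y = 0: the lever's axis runs along y at x = -121, z = 100 mm between two thin cheeks.
- lid: lid of the case, 55 mm thick, hinged along the back. Origin: middle of the hinge line (case x = 100, z = 110 mm); axes as the case when fully down. Unlatched it rides about 13 mm up at the front (0.06 rad) on a springy foam seal, about 4 N per mm there. On its front, at y = 0, is the keeper.
- seat_mark (a point): nominal place, fixed in the lid (its x inward), of the pin's centre when seated in the keeper: a 26 mm wide steel hook under a hood, screwed on through slots, so the true seat is up to 4.5 mm higher or lower. From the true seat: hook lip 3 to 6.5 mm out, top 3 mm up; hood underside 10.5 mm up, equally far out; so a 7.5 mm mouth centred 6.8 mm up; behind the lip the pin has 2 mm play inward.
- lever (a joint): lever of the latch, rad: 0 = flat down against the case (closed), grows as its tip swings out and up (1.57 = straight out), to 2.3. Steel plate 24 mm wide (lever_c0, its turned-out end lever_c1), tip 58 mm from the axis, outer face 6 mm outside the plane through its axis. Slightly stiff: it stays where it is left. Starts at 0.75 to 1.3.
- lever_tip (a point): the middle of the lever's free end, 55 mm from its axis
- bail: brass bail of the latch: two flat links 38 mm apart joined by a cross-pin. Origin: its axis in the lever, 16 mm from the lever's axis towards the tip, turned 10 degrees towards the case (so the dead center, where the pull of the bail flips, is at a lever angle of about 0.25). It swings freely; from its origin the pin lies 50.6 mm along its -z. It starts folded out along the lever, resting on a stop bar.
- pin (a point): centre of the bail's cross-pin: 6 mm thick, 50 mm long along y, with 7 mm square heads outside the links, so that it can be pinched end to end (lightly: the bail must still turn in the grip, and the pin may creep a few mm). Where the pin is held settles the lever's angle: with the pin seated in the hook the lever stands at 0.7 to 1.5 rad.
- lube: yellow bottle of chain lube, 42 mm across, 135 mm high, stands beside the case; origin under its centre
- tyre_lever_a: blue tyre lever, 110 x 19 x 8 mm, lies in front of the case on the left; origin under its middle
- tyre_lever_b: blue tyre lever, 110 x 19 x 8 mm, lies in front of the case on the right; origin under its middle
- cassette: steel sprocket cassette, 105 mm across, 38 mm high, lies beside the case; origin under its centre
- tape: black roll of tape, 60 mm across, 19 mm high, lies on the lid; origin under its centre
- screwdriver: screwdriver with blue handle, lies beside the case
- cup: blue mug, 76 mm across, 85 mm high, stands beside the case; origin under its centre

How it is judged (in metres and radians):
On the way:
1. the cross-pin is hooked behind the keeper's lip while the lever still stands out (x of pin in the frame of seat_mark between -0.0035 and 0.005 m and z of pin in the frame of seat_mark between -0.0075 and 0.0075 m and value of joint lever above 0.4 rad), for 0.2 s.
At the end, for the whole second after the job is handed in: the lever lies flat against the case (within 0.08 rad), the cross-pin sits behind the lip of the keeper's hook (pin centre from 3.5 mm outward to 5 mm inward of the seat mark and within 7.5 mm of its height) and pulls the lid down with more than 3 N (value of joint lever below 0.08 rad and x of pin in the frame of seat_mark between -0.0035 and 0.005 m and z of pin in the frame of seat_mark between -0.0075 and 0.0075 m and contact force between bail and lid above 3 N); the robot touches nothing.
It fails at once if the cross-pin is forced against the outside of the keeper with more than 20 N (contact force between bail and lid above 20 N and x of pin in the frame of seat_mark below -0.005 m).
It fails at once if the lever is pressed with more than 25 N (contact force between any of the arm, the fingers and lever_c0 above 25 N or contact force between any of the arm, the fingers and lever_c1 above 25 N).
It fails at once if a thing on the bench or on the lid is moved more than 30 mm (distance of any of lube, tyre_lever_a, tyre_lever_b, cassette, tape, screwdriver, cup from where it was at the start of the episode above 0.03 m).
It also fails if it takes over 67 s, if anything falls off the work surface, if the arm or the gripper's body presses on something with over 40 N, if the wrist force passes 120 N, or if a joint passes its speed limit or range.

## Working session

There is one attempt and no reset: what is moved stays moved. The work goes in short steps, Python scripts to look and compute and a shell command to move; the robot and the scene stay as the last step left them, time stands still between calls to the robot, and variables do not carry over. Pictures are saved under pics/ and viewed, at most 10 in all, crops included, and the job is handed in when it is done.

```bash
ls; mkdir -p pics; python3 - <<'E'
from station import bot
import cv2,numpy as np
s=bot.sense();print({k:np.round(v,3) for k,v in s.items()})
for n in("scene","side"):
    im=bot.get_image(n);cv2.imwrite(f"pics/{n}0.png",im[:,:,::-1]);print(n,bot.get_calibration(n))
print(bot.get_calibration("wrist"))
E
```

```text
pics
{'t': np.float64(0.0), 'joint_pos': array([-7.3224e+01,  1.8352e+01,  8.9704e+01,  2.0000e-03,  7.2044e+01,
       -1.1460e+00]), 'joint_velocities': array([-0.01 ,  0.038, -0.056, -0.157, -0.007,  0.066]), 'tau': array([ 1.0000e-03, -4.1552e+01, -2.3416e+01,  0.0000e+00,  8.0000e-03,
        0.0000e+00]), 'tool_pos': array([ 0.177, -0.547,  0.241]), 'eef_rot': array([-1.7990e+02, -4.0000e-03,  1.7921e+01]), 'wrist_force': array([-0.648,  0.106,  0.532]), 'torque': array([-0.001,  0.037,  0.055]), 'grasp_force': np.float64(0.0), 'width': np.float64(1.001)}
scene {'fx': 396.56509638824764, 'fy': 396.56509638824764, 'cx': 318.7536320213777, 'cy': 196.19666528999463, 'eye': array([0.76005737, 0.32605574, 0.86818358]), 'attitude': array([-155.03016745,   -0.31894414,  159.67948191])}
side {'fx': 453.1895555919627, 'fy': 453.1895555919627, 'cx': 327.08954707330474, 'cy': 199.93306206612397, 'eye': array([0.47001971, 0.96841146, 0.69947865]), 'attitude': array([-120.45814893,    0.78297611, -170.33052897])}
{'fx': 345.5635842724937, 'fy': 345.5635842724937, 'cx': 321.65059432161917, 'cy': 199.82061698014613, 'mount': array([[-3.08524413e-04, -9.45584318e-01, -3.25377015e-01,
         8.39336864e-02],
       [ 9.99999871e-01, -4.23188221e-04,  2.81629520e-04,
         3.19673837e-04],
       [-4.04000178e-04, -3.25376886e-01,  9.45584327e-01,
        -1.31285749e-01],
       [ 0.00000000e+00,  0.00000000e+00,  0.00000000e+00,
         1.00000000e+00]])}
```

View pics/scene0.png

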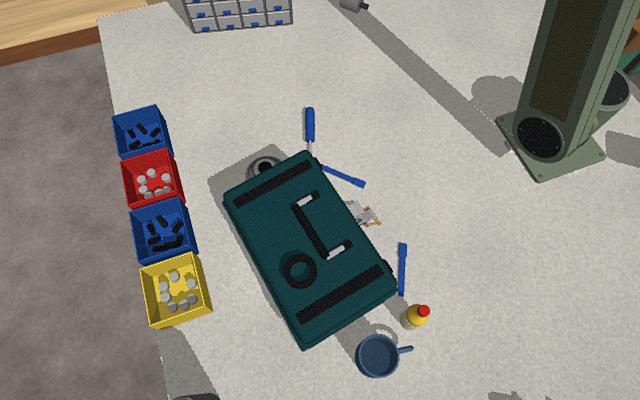

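View pics/side0.png

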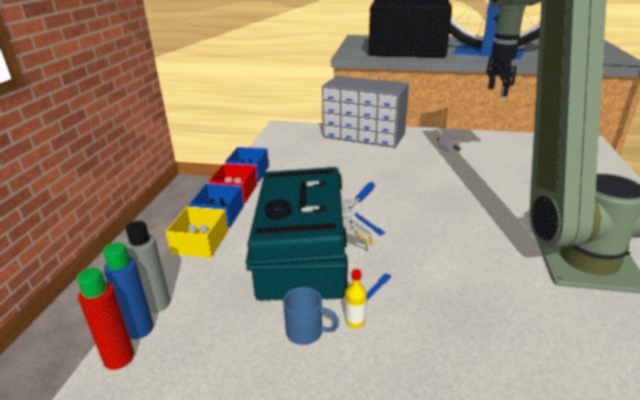

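Scene: the case is in the middle, lid corners at about (313,152), (397,290), (303,345) and (225,193), with the latch at about (365,214). Side: the latch is at about (360,232).

```bash
cat > h.py <<'E'
import numpy as np,cv2
from scipy.spatial.transform import Rotation as R
from station import bot
def cam(n,s=None):
    c=bot.get_calibration(n)
    if n=="wrist":
        s=s or bot.sense();T=np.eye(4);T[:3,:3]=R.from_euler('xyz',s["eef_rot"],degrees=True).as_matrix();T[:3,3]=s["tool_pos"]
        M=T@c["mount"];return c,M[:3,:3],M[:3,3]
    return c,R.from_euler('xyz',c["attitude"],degrees=True).as_matrix(),np.array(c["eye"])
def ray(C,u,v):
    c,Rm,e=C;d=Rm@np.array([(u-c["cx"])/c["fx"],(v-c["cy"])/c["fy"],1]);return e,d/np.linalg.norm(d)
def onz(C,u,v,z):
    e,d=ray(C,u,v);return e+d*(z-e[2])/d[2]
def proj(C,p):
    c,Rm,e=C;q=Rm.T@(np.asarray(p)-e);return np.array([c["fx"]*q[0]/q[2]+c["cx"],c["fy"]*q[1]/q[2]+c["cy"]])
E
python3 - <<'E'
from h import *
C=cam("scene")
im=cv2.imread("pics/scene0.png");h=cv2.cvtColor(im,cv2.COLOR_BGR2HSV)
m=cv2.inRange(h,(80,100,20),(97,255,120))
cs,_=cv2.findContours(m,0,2);c=max(cs,key=cv2.contourArea);print(cv2.boundingRect(c))
print(cv2.approxPolyDP(cv2.convexHull(c),4,True)[:,0].tolist())
for p,z in [((313,152),.177),((397,290),.177),((303,347),.165),((225,193),.165),((365,214),.1)]: print(p,onz(C,*p,z).round(4))
E
python3 -c "
import cv2
a=cv2.imread('pics/scene0.png')[130:360,200:440];b=cv2.imread('pics/side0.png')[160:310,240:400]
a=cv2.resize(a,None,fx=2.4,fy=2.4,interpolation=2)[:, :];b=cv2.resize(b,None,fx=5,fy=4,interpolation=2)
cv2.imwrite('pics/cs.png',a)"
```

```text
(223, 150, 175, 201)
[[306, 150], [387, 266], [397, 290], [302, 350], [223, 202], [227, 191]]
(313, 152) [ 0.6213 -0.0712  0.177 ]
(397, 290) [0.5796 0.2406 0.177 ]
(303, 347) [0.7632 0.2705 0.165 ]
(225, 193) [ 0.8128 -0.0495  0.165 ]
(365, 214) [0.5552 0.0641 0.1   ]
```

View pics/cs.png

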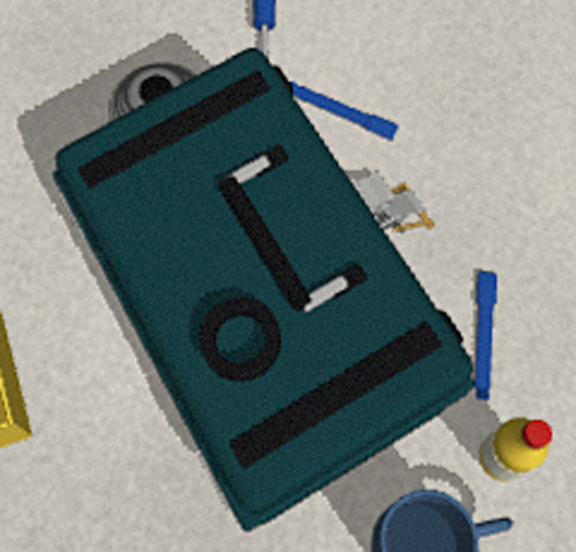

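The front edge's yaw is about 7.7°, and the latch is near (0.56, 0.07). Next I bring the wrist camera round to the front of the latch.

```bash
python3 -m crank '[{"x":0.03,"y":-0.03,"z":0,"az":-10},{"x":0.06,"y":-0.06,"az":-20},{"x":0.09,"y":-0.09,"az":-30},{"x":0.12,"y":-0.12,"az":-40},{"x":0.15,"y":-0.16,"az":-50},{"x":0.18,"y":-0.19,"az":-60},{"x":0.21,"y":-0.22,"az":-70},{"x":0.24,"y":-0.25,"az":-80},{"x":0.27,"y":-0.28,"az":-90},{"x":0.3,"y":-0.31,"az":-100},{"x":0.33,"y":-0.34,"az":-110},{"x":0.36,"y":-0.37,"az":-120},{"x":0.39,"y":-0.4,"z":0.01,"az":-130},{"x":0.42,"y":-0.43,"z":0.02,"az":-140},{"x":0.44,"y":-0.46,"z":0.02,"az":-150},{"x":0.465,"y":-0.487,"z":0.02,"az":-160},{"x":0.465,"y":-0.487,"z":0.02,"az":-170},{"x":0.465,"y":-0.487,"z":0.02,"az":-170}]' && python3 -m crank '[{"ay":-10},{"ay":-20},{"ay":-30},{"ay":-30},{"ay":-30}]'
python3 - <<'E'
from h import *
s=bot.sense();print(s["tool_pos"],s["eef_rot"],s["joint_pos"].round(1),s["t"])
cv2.imwrite("pics/w1.png",bot.get_image("wrist")[:,:,::-1])
E
```

```text
[ 0.17683639 -0.54670894  0.24155428] [-1.79908526e+02 -4.08875745e-03  1.79222075e+01] [-73.2  18.3  89.7   0.   72.   -1.1] 0.1invalid input
```

View pics/w1.png

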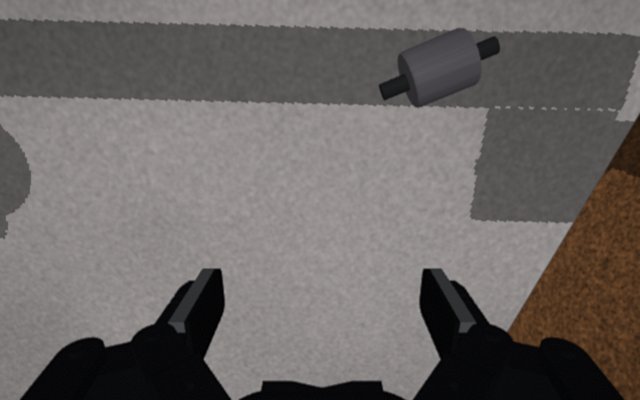

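The move was refused, so this picture shows only bare bench between the fingers (tips at about (212,270) and (430,270)). I'll retry with every key given in each row.

```bash
python3 -m crank '[{"x":0.06,"y":-0.06,"z":0,"ax":0,"ay":0,"az":-20,"hand":1},{"x":0.12,"y":-0.12,"z":0,"ax":0,"ay":0,"az":-40,"hand":1},{"x":0.15,"y":-0.16,"z":0,"ax":0,"ay":0,"az":-50,"hand":1},{"x":0.18,"y":-0.19,"z":0,"ax":0,"ay":0,"az":-60,"hand":1},{"x":0.21,"y":-0.22,"z":0,"ax":0,"ay":0,"az":-70,"hand":1},{"x":0.24,"y":-0.25,"z":0,"ax":0,"ay":0,"az":-80,"hand":1},{"x":0.27,"y":-0.28,"z":0,"ax":0,"ay":0,"az":-90,"hand":1},{"x":0.3,"y":-0.31,"z":0,"ax":0,"ay":0,"az":-100,"hand":1},{"x":0.33,"y":-0.34,"z":0,"ax":0,"ay":0,"az":-110,"hand":1},{"x":0.36,"y":-0.37,"z":0,"ax":0,"ay":0,"az":-120,"hand":1},{"x":0.39,"y":-0.4,"z":0.01,"ax":0,"ay":0,"az":-130,"hand":1},{"x":0.42,"y":-0.43,"z":0.02,"ax":0,"ay":0,"az":-140,"hand":1},{"x":0.44,"y":-0.46,"z":0.02,"ax":0,"ay":0,"az":-150,"hand":1},{"x":0.465,"y":-0.487,"z":0.02,"ax":0,"ay":0,"az":-160,"hand":1},{"x":0.465,"y":-0.487,"z":0.02,"ax":0,"ay":0,"az":-170,"hand":1},{"x":0.465,"y":-0.487,"z":0.02,"ax":0,"ay":0,"az":-170,"hand":1},{"x":0.465,"y":-0.487,"z":0.02,"ax":0,"ay":0,"az":-170,"hand":1},{"x":0.465,"y":-0.487,"z":0.02,"ax":0,"ay":0,"az":-170,"hand":1}]' && python3 -m crank '[{"x":0,"y":0,"z":0,"ax":0,"ay":-10,"az":0,"hand":1},{"x":0,"y":0,"z":0,"ax":0,"ay":-20,"az":0,"hand":1},{"x":0,"y":0,"z":0,"ax":0,"ay":-30,"az":0,"hand":1},{"x":0,"y":0,"z":0,"ax":0,"ay":-30,"az":0,"hand":1},{"x":0,"y":0,"z":0,"ax":0,"ay":-30,"az":0,"hand":1}]'
python3 - <<'E'
from h import *
s=bot.sense();print(s["tool_pos"],s["eef_rot"],s["joint_pos"].round(1),s["t"])
cv2.imwrite("pics/w2.png",bot.get_image("wrist")[:,:,::-1])
E
```

```text
t: 2.4
tool_pos: [0.4694, 0.0593, 0.2222]
eef_rot: [-180.0, -0.0, -172.2]
wrist_force: [0.1, 0.5, 0.4]
width: 0.998
grasp_force: 0.0
t: 3.02
tool_pos: [0.4712, 0.0594, 0.2238]
eef_rot: [180.0, 30.1, -172.1]
wrist_force: [0.9, 0.2, 0.9]
width: 1.0
grasp_force: 0.0
[0.47123487 0.05940382 0.22375983] [ 179.99216085   30.06231481 -172.12444215] [  4.8  -1.9 123.9   3.3  28.1 -95.6] 3.025
```

View pics/w2.png

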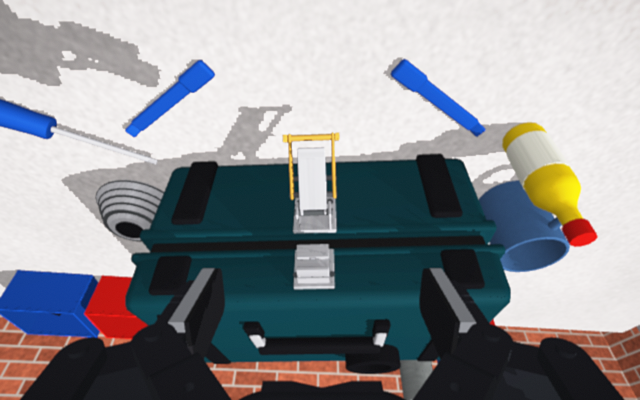

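The wrist view shows the latch in the middle: brass pin at row ≈136 between columns 283 and 340, lever below it down to row 215, keeper at rows 245–290 around column 314. The bottom front edge of the case is at row ≈160.

```bash
python3 - <<'E'
from h import *
C=cam("wrist");im=cv2.imread("pics/w2.png");h=cv2.cvtColor(im,cv2.COLOR_BGR2HSV)
t=cv2.inRange(h,(80,100,20),(97,255,140))
P=[]
for u in list(range(225,280,3))+list(range(348,412,3)):
    v=np.where(t[120:200,u]>0)[0][0]+120;P.append(onz(C,u,v,0.0))
P=np.array(P)[:,:2];k=np.polyfit(P[:,1],P[:,0],1);r=P[:,0]-np.polyval(k,P[:,1]);yaw=-np.arctan(k[0])
print("yaw",np.degrees(yaw),"res",r.std(),k)
g=cv2.inRange(h,(15,120,120),(30,255,255));g[:,:250]=0;g[:,380:]=0;g[220:]=0
ys,xs=np.where(g);print("gold",xs.min(),xs.max(),ys.min(),ys.max())
for y in range(130,146,1): 
    q=np.where(g[y])[0];print(y,(q.min(),q.max(),len(q)) if len(q) else None,end=' ')
# ribs' outer/inner columns in row 185
gr=cv2.cvtColor(im,2) if 0 else im.max(2)
print("\nrow 190",gr[190,160:230:2],gr[190,405:470:2])
print("keeper col314",[(v,int(gr[v,314])) for v in range(205,296,2)])
for v in (225,250,262,275,285):
    q=np.where((gr[v,270:360]>100))[0]+270;print(v,q.min(),q.max())
E
```

```text
yaw 10.39825331023171 res 0.0005249374955670978 [-0.18350283  0.62292962]
gold 283 338 133 199
130 None 131 None 132 None 133 (np.int64(332), np.int64(338), 5) 134 (np.int64(289), np.int64(338), 14) 135 (np.int64(283), np.int64(338), 51) 136 (np.int64(283), np.int64(338), 56) 137 (np.int64(283), np.int64(338), 56) 138 (np.int64(283), np.int64(338), 56) 139 (np.int64(283), np.int64(338), 55) 140 (np.int64(283), np.int64(333), 23) 141 (np.int64(284), np.int64(333), 10) 142 (np.int64(288), np.int64(333), 5) 143 (np.int64(289), np.int64(333), 4) 144 (np.int64(289), np.int64(333), 4) 145 (np.int64(289), np.int64(333), 4) 
row 190 [ 90 143 140  51  51  52  53  53  52  53  52  24  19  22  21  22  22  21
  21  22  23  20  23  23  26  28  53  54  55  55  54  55  54  56  55] [55 57 55 55 55 56 56 55 55 47 17 19 22 22 21 22 22 22 20 21 20 22 21 24
 22 47 59 57 57 57 58 58 58]
keeper col314 [(205, 231), (207, 233), (209, 181), (211, 96), (213, 110), (215, 124), (217, 156), (219, 158), (221, 158), (223, 160), (225, 155), (227, 151), (229, 173), (231, 229), (233, 101), (235, 55), (237, 59), (239, 44), (241, 21), (243, 46), (245, 162), (247, 171), (249, 170), (251, 159), (253, 167), (255, 172), (257, 186), (259, 174), (261, 158), (263, 155), (265, 150), (267, 153), (269, 190), (271, 226), (273, 222), (275, 214), (277, 182), (279, 226), (281, 228), (283, 195), (285, 170), (287, 223), (289, 110), (291, 64), (293, 72), (295, 78)]
225 294 336
250 296 333
262 295 334
275 297 329
285 294 334
```

```bash
cat >> h.py <<'E'
def onplane(C,u,v,p0,n):
    e,d=ray(C,u,v);return e+d*((p0-e)@n)/(d@n)
E
python3 - <<'E'
from h import *
s=bot.sense();C=cam("wrist",s)
yaw=np.radians(10.4);X=np.array([np.cos(yaw),np.sin(yaw),0]);Y=np.array([-X[1],X[0],0])
f0=np.array([0.62293,0,0])  # on front face x=-100
for sh in (0,-.002,.002):
    a=onplane(C,197,190,f0-.006*X+sh*X,X);b=onplane(C,440.5,190,f0-.006*X+sh*X,X);print(a.round(4),b.round(4),"sep",(b-a)@Y, "mid along Y",(a+b)@Y/2)
a=onplane(C,197,190,f0-.006*X,X);b=onplane(C,440.5,190,f0-.006*X,X)
ym=(a+b)@Y/2; O=X*(f0@X+.1)+Y*ym
print("origin",O)
S=cam("scene")
for p,z in [((313,152),.177),((397,290),.177),((303,347),.165),((225,193),.165),((365,214),.1)]:
    w=onz(S,*p,z)-O;print(p,(w@X).round(4),(w@Y).round(4))
def incase(p): w=p-O;return np.array([w@X,w@Y,w[2]])
# pin: ray meets y=0 plane; points along, choose dist to axis 66.6
e,d=ray(C,310.5,137.5)
for L in np.arange(.27,.37,.01):
    c=incase(e+d*L);print(L.round(2),c.round(4),"dist",np.hypot(c[0]+.121,c[2]-.1).round(4), "width50px",(50e-3*345.6/(L*.93)).round(1))
for v in (232,245,257,269,278,285,289):
    print(v,incase(onplane(C,314,v,O-.106*X,X)).round(4),incase(onplane(C,314,v,O-.118*X,X)).round(4))
print(s["tool_pos"],incase(s["tool_pos"]))
E
```

```text
[ 0.6271 -0.0561  0.0416] [0.5803 0.1989 0.0519] sep 0.2593147519724615 mid along Y -0.0387485935333417
[ 0.625  -0.0554  0.0434] [0.5785 0.1978 0.0537] sep 0.25739553243743185 mid along Y -0.038616495810703505
[ 0.6293 -0.0568  0.0397] [0.5821 0.2001 0.0501] sep 0.2612339715074911 mid along Y -0.03888069125597993
origin [0.70798249 0.09054329 0.        ]
(313, 152) -0.1145 -0.1434
(397, 290) -0.0992 0.1707
(303, 347) 0.0868 0.167
(225, 193) 0.0778 -0.1567
(365, 214) -0.1551 0.0015
0.27 [-0.2075  0.0017  0.0852] dist 0.0878 width50px 68.8
0.28 [-0.2013  0.0011  0.0774] dist 0.0834 width50px 66.4
0.29 [-0.195   0.0005  0.0696] dist 0.08 width50px 64.1
0.3 [-0.1888 -0.      0.0619] dist 0.0778 width50px 61.9
0.31 [-0.1825 -0.0006  0.0541] dist 0.0768 width50px 59.9
0.32 [-0.1763 -0.0012  0.0463] dist 0.0771 width50px 58.1
0.33 [-0.17   -0.0018  0.0385] dist 0.0787 width50px 56.3
0.34 [-0.1638 -0.0024  0.0307] dist 0.0814 width50px 54.6
0.35 [-0.1575 -0.003   0.0229] dist 0.0853 width50px 53.1
0.36 [-0.1513 -0.0036  0.0151] dist 0.0901 width50px 51.6
232 [-0.106  -0.0015  0.1014] [-0.118  -0.0006  0.11  ]
245 [-0.106  -0.0013  0.1162] [-0.118  -0.0004  0.1242]
257 [-0.106  -0.0011  0.1292] [-0.118  -0.0002  0.1366]
269 [-0.106  -0.0009  0.1415] [-1.180e-01 -1.000e-04  1.483e-01]
278 [-0.106  -0.0008  0.1503] [-1.180e-01  1.000e-04  1.567e-01]
285 [-0.106  -0.0007  0.1569] [-1.180e-01  1.000e-04  1.631e-01]
289 [-0.106  -0.0006  0.1606] [-0.118   0.0002  0.1666]
[0.47179797 0.05949086 0.22390814] [-0.23790992  0.01209354  0.22390814]
```

```bash
python3 - <<'E'
from h import *
s=bot.sense();C=cam("wrist",s);Rt=R.from_euler('xyz',s["eef_rot"],degrees=True).as_matrix()
e,d=ray(C,310.5,137.5);p=e+d*.322;print("pin",p)
print("shift tool to pin",(Rt.T@(p-s["tool_pos"])).round(4))
E
```

```text
pin [0.53606925 0.0576065  0.04472726]
shift tool to pin [ 0.035  -0.0107  0.1868]
```

```bash
python3 -m crank '[{"x":0.017,"y":-0.005,"z":0.06,"ax":-1.2,"ay":0,"az":-2.2,"hand":1},{"x":0.035,"y":-0.011,"z":0.12,"ax":-1.2,"ay":0,"az":-2.2,"hand":1},{"x":0.035,"y":-0.011,"z":0.12,"ax":-1.2,"ay":0,"az":-2.2,"hand":1},{"x":0.035,"y":-0.011,"z":0.12,"ax":-1.2,"ay":0,"az":-2.2,"hand":1},{"x":0.035,"y":-0.011,"z":0.12,"ax":-1.2,"ay":0,"az":-2.2,"hand":1}]' 
python3 - <<'E'
from h import *
s=bot.sense();print(s["tool_pos"],s["eef_rot"])
im=bot.get_image("wrist")[:,:,::-1];cv2.imwrite("pics/w3.png",im)
np.save("s3.npy",np.r_[s["tool_pos"],s["eef_rot"]])
g=cv2.inRange(cv2.cvtColor(im.copy(),cv2.COLOR_BGR2HSV),(15,120,100),(30,255,255))
g[:,:200]=0;g[:,440:]=0
n,l,st,_=cv2.connectedComponentsWithStats(g);print(st[1:][st[1:,4]>20])
ys,xs=np.where(g)
for u in range(xs.min(),xs.max()+1,6):
    q=ys[xs==u];print(u,q.min() if len(q) else None,q.max() if len(q) else None,len(q),end=' | ')
E
```

```text
t: 3.7
tool_pos: [0.5022, 0.0529, 0.1019]
eef_rot: [-179.9, 30.1, -169.5]
wrist_force: [0.1, -0.0, -0.1]
width: 1.001
grasp_force: 0.0
[0.50218942 0.05285848 0.10187325] [-179.9333365   30.1123444 -169.508553 ]
[[ 279  223   86   97 1743]]
279 226 234 9 | 285 224 234 11 | 291 224 318 95 | 297 225 233 9 | 303 225 233 9 | 309 225 233 9 | 315 225 233 9 | 321 225 233 9 | 327 225 233 9 | 333 225 233 9 | 339 225 233 9 | 345 225 233 9 | 351 225 316 42 | 357 224 248 22 | 363 224 236 13 |
```

View pics/w3.png

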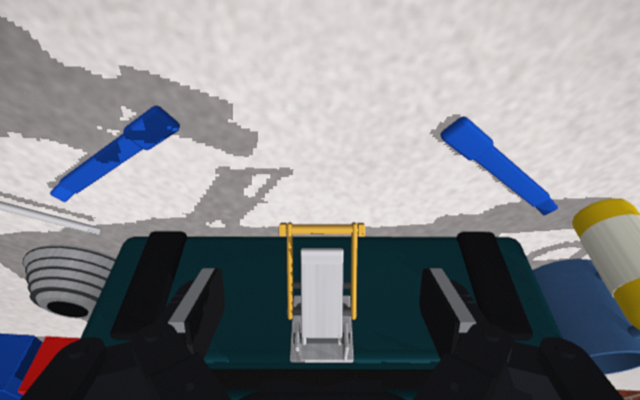

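The pin is now level in the image, row 229, columns 279–364, centred at (321.5, 229). The fingers stand symmetrically around it.

```bash
cat >> h.py <<'E'
def tri(rs):
    A=np.zeros((3,3));b=np.zeros(3)
    for e,d in rs:
        M=np.eye(3)-np.outer(d,d);A+=M;b+=M@e
    return np.linalg.solve(A,b)
E
python3 - <<'E'
from h import *
a=np.array([0.47123487,0.05940382,0.22375983,179.99216085,30.06231481,-172.12444215])
b=np.load("s3.npy");m=lambda q:cam("wrist",dict(tool_pos=q[:3],eef_rot=q[3:]))
Ca,Cb=m(a),m(b)
p=tri([ray(Ca,310.5,137.7),ray(Cb,321.7,229)])
print("pin",p,"reproj",proj(Ca,p),proj(Cb,p))
Rt=R.from_euler('xyz',b[3:],degrees=True).as_matrix()
c,Rm,e=Cb;dep=Rm[:,2]@(p-e);print("depth",dep,"width",86*dep/c["fx"])
print("shift",Rt.T@(p-b[:3]))
E
```

```text
pin [0.52903179 0.05716475 0.05261618] reproj [310.73097828 137.63981243] [321.35051663 229.07948089]
depth 0.20423355902356 width 0.05082736397992684
shift [ 0.0012022  -0.00058798  0.05624522]
```

```bash
python3 -m crank '[{"x":0.001,"y":0,"z":0.03,"ax":0,"ay":0,"az":0,"hand":1},{"x":0.001,"y":0,"z":0.055,"ax":0,"ay":0,"az":0,"hand":1},{"x":0.001,"y":0,"z":0.055,"ax":0,"ay":0,"az":0,"hand":0.75},{"x":0.001,"y":0,"z":0.055,"ax":0,"ay":0,"az":0,"hand":0.65},{"x":0.001,"y":0,"z":0.055,"ax":0,"ay":0,"az":0,"hand":0.5},{"x":0.001,"y":0,"z":0.055,"ax":0,"ay":0,"az":0,"hand":0.5},{"x":0.001,"y":0,"z":0.055,"ax":0,"ay":0,"az":0,"hand":0.5}]' 20
python3 - <<'E'
from h import *
s=bot.sense();print(s["tool_pos"],s["eef_rot"],s["wrist_force"],s["width"],s["grasp_force"])
im=bot.get_image("wrist")[:,:,::-1];cv2.imwrite("pics/w4.png",im)
E
```

```text
t: 4.62
tool_pos: [0.53, 0.0593, 0.0637]
eef_rot: [-179.2, 29.3, -169.6]
wrist_force: [0.7, -6.0, -1.1]
width: 0.558
grasp_force: 20.7
[0.52995154 0.0592908  0.06368366] [-179.23826606   29.26614305 -169.59306668] [ 0.66027685 -6.03503496 -1.05939394] 0.557979376005553 20.654283463954926
```

View pics/w4.png

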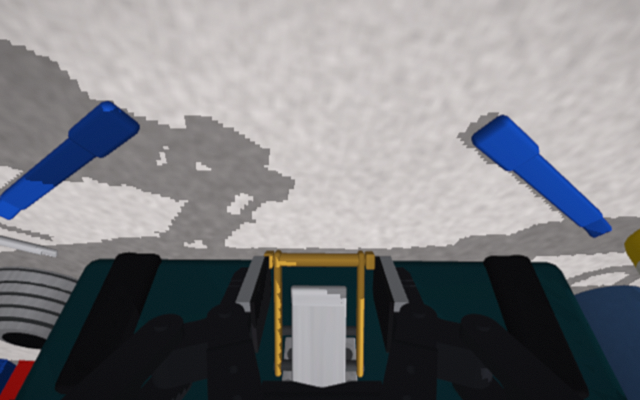

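The pin sits between the pads, row 260, columns 264–376, with the pad ends at about row 257. I'll check the pin in the tool frame, and why the TCP stands 10 mm high.

```bash
python3 - <<'E'
from h import *
s=bot.sense();print(s["t"],s["joint_pos"].round(2),s["tool_pos"],s["tau"].round(1),s["torque"].round(2),s["wrist_force"].round(1))
im=cv2.imread("pics/w4.png");g=cv2.inRange(cv2.cvtColor(im,cv2.COLOR_BGR2HSV),(15,120,80),(30,255,255));g[:,:200]=0;g[:,440:]=0
ys,xs=np.where(g);print(xs.min(),xs.max(),[(u,ys[xs==u].min(),ys[xs==u].max()) for u in (268,290,320,345,372)])
C=cam("wrist",s);Rt=R.from_euler('xyz',s["eef_rot"],degrees=True).as_matrix()
for dep in (.150,.155,.16):
    c,Rm,e=C;d=np.array([(320.5-c["cx"])/c["fx"],(260.5-c["cy"])/c["fy"],1])*dep;p=Rm@d+e
    print(dep,"world",p,"tool",Rt.T@(p-s["tool_pos"]))
E
```

```text
4.675 [   3.7    18.55  130.21   50.69    3.25 -146.5 ] [0.5299579  0.05929027 0.06367911] [  3.2 -32.6 -14.1   0.3   0.3   0.1] [-0.99  0.26 -0.42] [ 1.2 -6.5 -1.2]
264 374 [(268, np.int64(251), np.int64(256)), (290, np.int64(254), np.int64(266)), (320, np.int64(254), np.int64(265)), (345, np.int64(254), np.int64(265)), (372, np.int64(253), np.int64(269))]
0.15 world [0.52227522 0.05696012 0.05690583] tool [ 0.01027018 -0.00087754  0.00202085]
0.155 world [0.52653225 0.05766244 0.05423086] tool [ 0.0078146  -0.00089665  0.00646392]
0.16 world [0.53078929 0.05836476 0.05155588] tool [ 0.00535903 -0.00091577  0.010907  ]
```

The wrist is at its range limits (j5 = 3°, j6 = -146°), so a 30° tilt is too much this low. I'll release, back off, stand the tool steeper and grasp again.

```bash
python3 -m crank '[{"x":0,"y":0,"z":0,"ax":0,"ay":0,"az":0,"hand":0.8},{"x":0,"y":0,"z":0,"ax":0,"ay":0,"az":0,"hand":1},{"x":0,"y":0,"z":-0.025,"ax":0,"ay":0,"az":0,"hand":1},{"x":0,"y":0,"z":-0.05,"ax":0,"ay":0,"az":0,"hand":1},{"x":0,"y":0,"z":-0.05,"ax":0,"ay":8,"az":0,"hand":1},{"x":0,"y":0,"z":-0.05,"ax":0,"ay":14,"az":0,"hand":1},{"x":0,"y":0,"z":-0.05,"ax":0,"ay":20,"az":0,"hand":1},{"x":0,"y":0,"z":-0.05,"ax":0,"ay":20,"az":0,"hand":1},{"x":0,"y":0,"z":-0.05,"ax":0,"ay":20,"az":0,"hand":1},{"x":0,"y":0,"z":-0.05,"ax":0,"ay":20,"az":0,"hand":1}]' 
cat > pin.py <<'E'
from h import *
s=bot.sense();im=bot.get_image("wrist")[:,:,::-1].copy();C=cam("wrist",s)
g=cv2.inRange(cv2.cvtColor(im,cv2.COLOR_BGR2HSV),(15,120,80),(30,255,255));g[:,:220]=0;g[:,420:]=0
n,l,st,_=cv2.connectedComponentsWithStats(g);k=1+st[1:,4].argmax();ys,xs=np.where(l==k)
w=xs.max()-xs.min()+1;mid=(xs.max()+xs.min())/2
row=np.mean([(ys[xs==u].min()) for u in range(int(mid)-8,int(mid)+8) if (xs==u).any()])
h=np.median([(xs==u).sum() for u in range(int(mid)-8,int(mid)+8)])
v=row+(h-1)/2;c,Rm,e=C;dep=c["fx"]*.0503/w
p=Rm@(np.array([(mid-c["cx"])/c["fx"],(v-c["cy"])/c["fy"],1])*dep)+e
Rt=R.from_euler('xyz',s["eef_rot"],degrees=True).as_matrix()
print("px",xs.min(),xs.max(),v,h,"pin",p.round(4),"tool",(Rt.T@(p-s["tool_pos"])).round(4))
print("joints",s["joint_pos"].round(1),"tcp",s["tool_pos"].round(4),s["eef_rot"].round(1),"F",s["wrist_force"].round(1),s["t"])
E
python3 pin.py
```

```text
t: 5.92
tool_pos: [0.5043, 0.0569, 0.1058]
eef_rot: [-179.5, 9.0, -169.8]
wrist_force: [0.8, 0.0, -0.4]
width: 1.001
grasp_force: 0.0
px 276 357 254.0 9.0 pin [0.5301 0.0574 0.0507] tool [-0.0165 -0.0036  0.0584]
joints [  4.9  16.4 115.8   0.6  38.8 -95.7] tcp [0.5043 0.0569 0.1058] [-179.5    9.  -169.8] F [ 0.8  0.  -0.4] 5.925
```

```bash
python3 -m crank '[{"x":-0.017,"y":-0.003,"z":0,"ax":0,"ay":0,"az":0,"hand":1},{"x":-0.017,"y":-0.003,"z":0.03,"ax":0,"ay":0,"az":0,"hand":1},{"x":-0.017,"y":-0.003,"z":0.06,"ax":0,"ay":0,"az":0,"hand":1},{"x":-0.017,"y":-0.003,"z":0.06,"ax":0,"ay":0,"az":0,"hand":0.75},{"x":-0.017,"y":-0.003,"z":0.06,"ax":0,"ay":0,"az":0,"hand":0.65},{"x":-0.017,"y":-0.003,"z":0.06,"ax":0,"ay":0,"az":0,"hand":0.5},{"x":-0.017,"y":-0.003,"z":0.06,"ax":0,"ay":0,"az":0,"hand":0.5},{"x":-0.017,"y":-0.003,"z":0.06,"ax":0,"ay":0,"az":0,"hand":0.5}]' 20
python3 pin.py
```

```text
t: 6.98
tool_pos: [0.533, 0.0584, 0.0505]
eef_rot: [-179.5, 9.2, -169.8]
wrist_force: [0.9, 0.2, 0.5]
width: 0.575
grasp_force: 20.8
px 271 373 280.0 11.0 pin [0.5433 0.0599 0.0365] tool [-0.0081 -0.0002  0.0156]
joints [  4.8  23.1 115.9   0.7  31.8 -95.9] tcp [0.533  0.0584 0.0505] [-179.5    9.2 -169.8] F [0.9 0.2 0.5] 6.975
```

```bash
python3 -m crank '[{"x":0.002,"y":0,"z":-0.0045,"ax":0,"ay":0,"az":0,"hand":0.5},{"x":0.004,"y":0,"z":-0.009,"ax":0,"ay":0,"az":0,"hand":0.5},{"x":0.006,"y":0,"z":-0.018,"ax":0,"ay":0,"az":0,"hand":0.5},{"x":0.0075,"y":0,"z":-0.0265,"ax":0,"ay":0,"az":0,"hand":0.5},{"x":0.0065,"y":0,"z":-0.035,"ax":0,"ay":0,"az":0,"hand":0.5},{"x":0.0045,"y":0,"z":-0.044,"ax":0,"ay":0,"az":0,"hand":0.5},{"x":0.001,"y":0,"z":-0.052,"ax":0,"ay":0,"az":0,"hand":0.5},{"x":-0.004,"y":0,"z":-0.059,"ax":0,"ay":0,"az":0,"hand":0.5},{"x":-0.004,"y":0,"z":-0.059,"ax":0,"ay":0,"az":0,"hand":0.5}]' 
python3 pin.py
```

```text
t: 8.15
tool_pos: [0.5278, 0.0578, 0.1094]
eef_rot: [-179.5, 9.2, -169.8]
wrist_force: [0.8, -3.3, -1.6]
width: 0.57
grasp_force: 21.0
px 264 379 272.0 13.0 pin [0.5226 0.0564 0.1082] tool [ 0.0055 -0.0005  0.0003]
joints [  4.8  17.9 112.8   0.6  40.1 -95.8] tcp [0.5278 0.0578 0.1094] [-179.5    9.2 -169.8] F [ 0.8 -3.3 -1.6] 8.15
```

```bash
python3 -m crank '[{"x":-0.005,"y":0,"z":-0.005,"ax":0,"ay":0,"az":0,"hand":0.5},{"x":-0.010,"y":0,"z":-0.010,"ax":0,"ay":0,"az":0,"hand":0.5},{"x":-0.015,"y":0,"z":-0.013,"ax":0,"ay":0,"az":0,"hand":0.5},{"x":-0.020,"y":0,"z":-0.018,"ax":0,"ay":0,"az":0,"hand":0.5},{"x":-0.024,"y":0,"z":-0.022,"ax":0,"ay":0,"az":0,"hand":0.5},{"x":-0.024,"y":0,"z":-0.022,"ax":0,"ay":0,"az":0,"hand":0.5}]' 
python3 pin.py
python3 - <<'E'
from h import *
s=bot.sense();im=bot.get_image("wrist")[:,:,::-1];cv2.imwrite("pics/w5.png",im)
np.save("s5.npy",np.r_[s["tool_pos"],s["eef_rot"]])
c=im[230:400,220:420];cv2.imwrite("pics/w5c.png",cv2.resize(c,None,fx=3.5,fy=3.5,interpolation=cv2.INTER_CUBIC))
E
```

```text
t: 8.95
tool_pos: [0.5469, 0.0615, 0.1344]
eef_rot: [-179.5, 9.1, -169.8]
wrist_force: [-1.1, -4.5, -1.1]
width: 0.572
grasp_force: 21.5
px 263 379 269.0 13.0 pin [0.5398 0.0595 0.1337] tool [ 0.0074 -0.0007 -0.0004]
joints [  5.   17.7 108.5   0.5  44.7 -95.4] tcp [0.5469 0.0615 0.1344] [-179.5    9.1 -169.8] F [-1.1 -4.5 -1.1] 8.95
```

View pics/w5c.png

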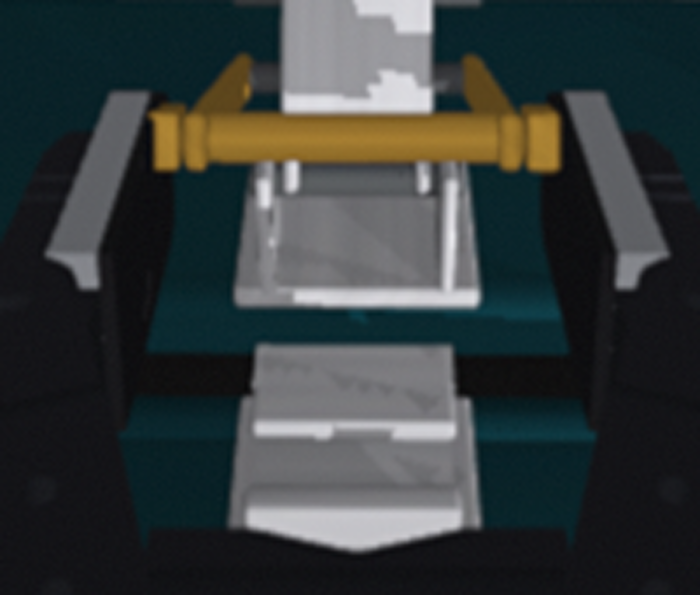

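The crop (scale 3.5, origin (220,230)) shows the pin at crop row 138. The hook's front face spans crop rows 345–420 and its lip top 420–437 (crop columns 255–455). The hood starts at crop row ≈485. I'll measure the lip against the pin.

```bash
python3 - <<'E'
from h import *
m=lambda q:cam("wrist",dict(tool_pos=q[:3],eef_rot=q[3:]))
a=np.array([0.47123487,0.05940382,0.22375983,179.99216085,30.06231481,-172.12444215]);b=np.load("s5.npy")
Ca,Cb=m(a),m(b)
g5=cv2.imread("pics/w5.png").max(2).astype(int);g2=cv2.imread("pics/w2.png").max(2).astype(int)
print("w5",[(v,int(g5[v,300:345].mean())) for v in range(320,395)])
print("w5cols",[(v,np.where(g5[v,270:370]>75)[0][[0,-1]]+270) for v in (335,345,349,352,354,358,365)])
print("w2",[(v,int(g2[v,304:322].mean())) for v in range(240,294)])
def both(ra,rb): 
    p=tri([ray(Ca,313.7,ra),ray(Cb,321.5,rb)]);return p,proj(Ca,p).round(1),proj(Cb,p).round(1)
for n,ra,rb in (("bottom",244,328.3),("lip top out",268.5,350.2),):print(n,both(ra,rb))
E
```

```text
w5 [(320, 49), (321, 48), (322, 47), (323, 46), (324, 47), (325, 47), (326, 46), (327, 51), (328, 80), (329, 115), (330, 127), (331, 125), (332, 123), (333, 122), (334, 122), (335, 123), (336, 124), (337, 124), (338, 123), (339, 122), (340, 120), (341, 120), (342, 120), (343, 121), (344, 122), (345, 122), (346, 124), (347, 125), (348, 123), (349, 132), (350, 168), (351, 198), (352, 195), (353, 181), (354, 163), (355, 134), (356, 116), (357, 115), (358, 116), (359, 116), (360, 116), (361, 116), (362, 116), (363, 115), (364, 114), (365, 112), (366, 111), (367, 108), (368, 101), (369, 103), (370, 111), (371, 118), (372, 123), (373, 127), (374, 141), (375, 171), (376, 197), (377, 203), (378, 201), (379, 200), (380, 200), (381, 200), (382, 193), (383, 172), (384, 138), (385, 101), (386, 63), (387, 35), (388, 22), (389, 21), (390, 22), (391, 21), (392, 19), (393, 19), (394, 19)]
w5cols [(335, array([293, 349])), (345, array([289, 354])), (349, array([288, 354])), (352, array([288, 355])), (354, array([288, 355])), (358, array([287, 355])), (365, array([287, 356]))]
w2 [(240, 29), (241, 21), (242, 18), (243, 43), (244, 111), (245, 160), (246, 172), (247, 169), (248, 168), (249, 167), (250, 165), (251, 163), (252, 165), (253, 168), (254, 169), (255, 171), (256, 186), (257, 205), (258, 201), (259, 176), (260, 160), (261, 159), (262, 159), (263, 156), (264, 154), (265, 151), (266, 144), (267, 153), (268, 169), (269, 190), (270, 216), (271, 225), (272, 223), (273, 221), (274, 219), (275, 214), (276, 193), (277, 183), (278, 208), (279, 225), (280, 227), (281, 227), (282, 221), (283, 194), (284, 171), (285, 175), (286, 210), (287, 224), (288, 181), (289, 104), (290, 63), (291, 62), (292, 68), (293, 71)]
bottom (array([0.57303086, 0.06605275, 0.13525409]), array([313.3, 243.9]), array([322.2, 328.6]))
lip top out (array([0.52955947, 0.06015047, 0.1827308 ]), array([311. , 267.6]), array([327.4, 352.4]))
```

```bash
python3 - <<'E'
from h import *
m=lambda q:cam("wrist",dict(tool_pos=q[:3],eef_rot=q[3:]))
a=np.array([0.47123487,0.05940382,0.22375983,179.99216085,30.06231481,-172.12444215]);b=np.load("s5.npy")
Ca,Cb=m(a),m(b);Rb=R.from_euler('xyz',b[3:],degrees=True).as_matrix()
X=np.array([np.cos(.1815),np.sin(.1815),0])
pin=b[:3]+Rb@np.array([.006,-.0006,.0015]);print("pin",pin,proj(Cb,pin))
for n,ra,rb in (("bottom",243.9,328.3),("lip out",255.8,349.7),("lip in",259.4,354.8),("hood",266.5,368),("hoodtop",268.5,374.5)):
    p=tri([ray(Ca,313.5,ra),ray(Cb,321.8,rb)]);d=p-pin
    c,Rm,e=Cb;dep=Rm[:,2]@(p-e)
    print(n,p.round(4),(proj(Ca,p)-[313.5,ra]).round(1),(proj(Cb,p)-[321.8,rb]).round(1),"rel pin along X %.4f z %.4f"%(d@X,d[2]),"dep %.4f"%dep, "26mm px %.1f"%(.026*c["fx"]/dep))
E
```

```text
pin [0.54108532 0.05982556 0.13181113] [321.16041868 269.54145743]
bottom [0.5729 0.066  0.1353] [-0.2 -0.1] [0.4 0.2] rel pin along X 0.0324 z 0.0035 dep 0.1630 26mm px 55.1
lip out [0.5751 0.0665 0.1454] [-0.2 -0.1] [0.3 0.2] rel pin along X 0.0346 z 0.0135 dep 0.1552 26mm px 57.9
lip in [0.5716 0.066  0.1508] [-0.3 -0.2] [0.6 0.3] rel pin along X 0.0311 z 0.0190 dep 0.1487 26mm px 60.4
hood [0.5714 0.0661 0.1573] [-0.4 -0.2] [0.7 0.4] rel pin along X 0.0310 z 0.0255 dep 0.1429 26mm px 62.9
hoodtop [0.5784 0.0671 0.1551] [-0.1 -0.1] [0.2 0.1] rel pin along X 0.0380 z 0.0233 dep 0.1481 26mm px 60.7
```

```bash
python3 -m crank '[{"x":-0.003,"y":0,"z":-0.004,"ax":0,"ay":0,"az":0,"hand":0.5},{"x":-0.007,"y":0,"z":-0.008,"ax":0,"ay":0,"az":0,"hand":0.5},{"x":-0.012,"y":0,"z":-0.012,"ax":0,"ay":0,"az":0,"hand":0.5},{"x":-0.017,"y":0,"z":-0.0136,"ax":0,"ay":0,"az":0,"hand":0.5},{"x":-0.0224,"y":0,"z":-0.0136,"ax":0,"ay":0,"az":0,"hand":0.5},{"x":-0.0224,"y":0,"z":-0.0136,"ax":0,"ay":0,"az":0,"hand":0.5},{"x":-0.0224,"y":0,"z":-0.0136,"ax":0,"ay":0,"az":0,"hand":0.5}]' 
python3 pin.py
python3 - <<'E'
from h import *
s=bot.sense();im=bot.get_image("wrist")[:,:,::-1];cv2.imwrite("pics/w6.png",im)
np.save("s6.npy",np.r_[s["tool_pos"],s["eef_rot"]])
c=im[240:400,240:400];cv2.imwrite("pics/w6c.png",cv2.resize(c,None,fx=3.5,fy=3.5,interpolation=cv2.INTER_CUBIC))
g=im.max(2).astype(int);print([(v,int(g[v,300:345].mean())) for v in range(256,400)])
E
```

```text
t: 9.93
tool_pos: [0.5658, 0.065, 0.1508]
eef_rot: [-179.5, 9.0, -169.8]
wrist_force: [0.0, -5.0, -1.2]
width: 0.57
grasp_force: 21.1
px 262 379 266.0 13.0 pin [0.5567 0.0625 0.1505] tool [ 0.0093 -0.0009 -0.0011]
joints [  5.2  18.2 104.8   0.4  48.  -95.2] tcp [0.5658 0.065  0.1508] [-179.5    9.  -169.8] F [ 0.  -5.  -1.2] 9.925
[(256, 129), (257, 128), (258, 120), (259, 121), (260, 132), (261, 145), (262, 154), (263, 162), (264, 169), (265, 179), (266, 186), (267, 181), (268, 172), (269, 165), (270, 159), (271, 151), (272, 138), (273, 129), (274, 130), (275, 129), (276, 126), (277, 126), (278, 127), (279, 128), (280, 128), (281, 127), (282, 125), (283, 124), (284, 124), (285, 125), (286, 125), (287, 125), (288, 124), (289, 127), (290, 142), (291, 156), (292, 156), (293, 150), (294, 145), (295, 152), (296, 175), (297, 187), (298, 183), (299, 157), (300, 133), (301, 129), (302, 131), (303, 131), (304, 129), (305, 120), (306, 118), (307, 122), (308, 125), (309, 130), (310, 144), (311, 157), (312, 153), (313, 150), (314, 170), (315, 202), (316, 218), (317, 222), (318, 222), (319, 221
[... 219 characters left out ...]
(338, 224), (339, 224), (340, 224), (341, 224), (342, 224), (343, 225), (344, 212), (345, 173), (346, 141), (347, 137), (348, 136), (349, 139), (350, 173), (351, 213), (352, 226), (353, 225), (354, 225), (355, 218), (356, 156), (357, 72), (358, 46), (359, 49), (360, 50), (361, 52), (362, 54), (363, 56), (364, 57), (365, 57), (366, 59), (367, 61), (368, 63), (369, 64), (370, 66), (371, 67), (372, 68), (373, 69), (374, 70), (375, 71), (376, 73), (377, 73), (378, 73), (379, 75), (380, 77), (381, 78), (382, 76), (383, 69), (384, 59), (385, 48), (386, 36), (387, 28), (388, 25), (389, 24), (390, 24), (391, 24), (392, 22), (393, 21), (394, 22), (395, 22), (396, 23), (397, 24), (398, 24), (399, 25)]
```

View pics/w6c.png

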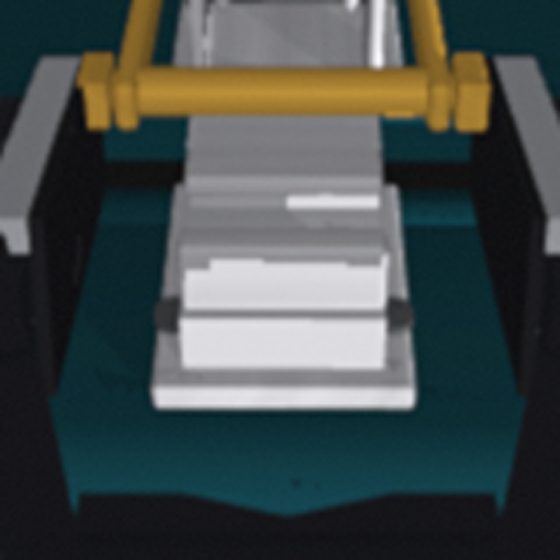

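The crop (scale 3.5, origin (240,240)) shows the pin at row 266. The lip's front face is at rows 273–289, its top starts at 289.5, the hood's lower edge is at 304.7, and the mouth lies between. I'll solve for the lip corner from the three views.

```bash
python3 - <<'E'
from h import *
from scipy.optimize import least_squares
m=lambda q:cam("wrist",dict(tool_pos=q[:3],eef_rot=q[3:]))
a=np.array([0.47123487,0.05940382,0.22375983,179.99216085,30.06231481,-172.12444215]);b=np.load("s5.npy");c6=np.load("s6.npy")
Cs=[m(a),m(b),m(c6)]
X=np.array([np.cos(.1815),np.sin(.1815),0]);Y=np.array([-X[1],X[0],0])
base=np.array([.57,.066,0])
obs=dict(out=(255.8,349.7,289.5),inn=(259.4,354.8,None),hood=(266.5,368,304.7))
for use,inn6 in ((("out",),0),(("out","hood"),0),(("out","inn"),295),(("out","inn"),299.3),(("out","inn","hood"),295),(("out","inn","hood"),299.3),(("hood",),0)):
    def f(q):
        r=[]
        for n in use:
            P=base+X*q[0]+np.array([0,0,q[1]])+{"out":0*X,"inn":.0035*X,"hood":np.array([0,0,.0075])}[n]
            for i,C in enumerate(Cs):
                o=obs[n][i] or inn6
                r.append(proj(C,P)[1]-o)
        return r
    s=least_squares(f,[0,.145]);print(use,inn6,s.x.round(4),s.fun.round(1))
Rb=R.from_euler('xyz',c6[3:],degrees=True).as_matrix()
for t in ([.0062,-.0007,.0016],[.0093,-.0009,-.0011],[.0045,0,.004]):
    p=c6[:3]+Rb@np.array(t);print("pin",((p-base)@X).round(4),p[2].round(4),proj(Cs[2],p))
E
```

```text
('out',) 0 [0.0023 0.1474] [ 0.2 -0.2  0.1]
('out', 'hood') 0 [0.0015 0.149 ] [ 1.4  1.7  1.2 -1.  -1.2 -1.8]
('out', 'inn') 295 [0.0013 0.1482] [ 0.5 -0.  -0.2 -0.8  0.3  0.1]
('out', 'inn') 299.3 [0.0048 0.1458] [ 0.1  0.5  1.7 -1.2  0.6 -2.4]
('out', 'inn', 'hood') 295 [0.0011 0.149 ] [ 1.2  1.2  0.6 -0.1  1.5  1.  -1.2 -1.7 -2.4]
('out', 'inn', 'hood') 299.3 [0.0035 0.1474] [ 1.   1.5  2.  -0.4  1.8 -2.1 -1.6 -1.5 -1.2]
('hood',) 0 [0.0025 0.149 ] [-0.4  0.3 -0.1]
pin -0.0103 0.1482 [320.93148307 269.01978243]
pin -0.0138 0.1504 [320.44029104 265.87455484]
pin -0.0082 0.1461 [322.52185327 269.60973787]
```

```bash
python3 -m crank '[{"x":-0.003,"y":0,"z":-0.0016,"ax":0,"ay":0,"az":0,"hand":0.5},{"x":-0.006,"y":0,"z":-0.0016,"ax":0,"ay":0,"az":0,"hand":0.5},{"x":-0.0094,"y":0,"z":-0.0016,"ax":0,"ay":0,"az":0,"hand":0.5},{"x":-0.0094,"y":0,"z":-0.0016,"ax":0,"ay":0,"az":0,"hand":0.5},{"x":-0.0094,"y":0,"z":-0.0016,"ax":0,"ay":0,"az":0,"hand":0.5}]' 
python3 pin.py;python3 -m crank '[{"x":-0.001,"y":0,"z":0.0002,"ax":0,"ay":0,"az":0,"hand":0.5},{"x":-0.002,"y":0,"z":0.0003,"ax":0,"ay":0,"az":0,"hand":0.5},{"x":-0.002,"y":0,"z":0.0003,"ax":0,"ay":0,"az":0,"hand":0.5}]'
```

```text
t: 10.65
tool_pos: [0.5744, 0.0666, 0.1538]
eef_rot: [-179.5, 9.0, -169.8]
wrist_force: [-0.9, -4.4, -2.4]
width: 0.572
grasp_force: 21.0
px 261 380 264.5 12.0 pin [0.5633 0.0637 0.1551] tool [ 0.0111 -0.0009 -0.0031]
joints [  5.3  18.8 103.4   0.4  48.8 -95.1] tcp [0.5744 0.0666 0.1538] [-179.5    9.  -169.8] F [-0.9 -4.4 -2.4] 10.65
t: 11.08
tool_pos: [0.5762, 0.0669, 0.1536]
eef_rot: [-179.5, 9.0, -169.8]
wrist_force: [0.2, -5.4, -1.4]
width: 0.572
grasp_force: 21.0
```

```bash
python3 -m crank '[{"x":0,"y":0,"z":0,"ax":0,"ay":0,"az":0,"hand":0.45},{"x":0,"y":0,"z":0,"ax":0,"ay":0,"az":0,"hand":0.45},{"x":-0.001,"y":0,"z":0.0002,"ax":0,"ay":0,"az":0,"hand":0.45},{"x":-0.002,"y":0,"z":0.0003,"ax":0,"ay":0,"az":0,"hand":0.45},{"x":-0.002,"y":0,"z":0.0003,"ax":0,"ay":0,"az":0,"hand":0.45}]' 50;python3 pin.py; python3 -m crank '[{"x":-0.001,"y":0,"z":0.0002,"ax":0,"ay":0,"az":0,"hand":0.45},{"x":-0.002,"y":0,"z":0.0003,"ax":0,"ay":0,"az":0,"hand":0.45},{"x":-0.002,"y":0,"z":0.0003,"ax":0,"ay":0,"az":0,"hand":0.45}]';python3 pin.py
```

```text
t: 11.7
tool_pos: [0.578, 0.0672, 0.1536]
eef_rot: [-179.5, 9.0, -169.8]
wrist_force: [-0.4, -5.4, -2.5]
width: 0.55
grasp_force: 51.6
px 262 379 264.0 13.0 pin [0.5683 0.0646 0.1529] tool [ 0.0101 -0.0009 -0.0009]
joints [  5.4  19.1 102.9   0.3  49.  -95. ] tcp [0.578  0.0672 0.1536] [-179.5    9.  -169.8] F [-0.4 -5.4 -2.5] 11.7
t: 12.12
tool_pos: [0.5798, 0.0675, 0.1535]
eef_rot: [-179.5, 8.9, -169.8]
wrist_force: [-2.2, -5.6, -1.6]
width: 0.546
grasp_force: 51.7
px 262 379 264.0 13.0 pin [0.57   0.0649 0.1528] tool [ 0.0101 -0.0009 -0.0009]
joints [  5.4  19.3 102.7   0.3  49.2 -95. ] tcp [0.5798 0.0675 0.1535] [-179.5    8.9 -169.8] F [-2.2 -5.6 -1.6] 12.125
```

```bash
for i in 1 2; do python3 -m crank '[{"x":-0.001,"y":0,"z":0.0002,"ax":0,"ay":0,"az":0,"hand":0.45},{"x":-0.0015,"y":0,"z":0.0002,"ax":0,"ay":0,"az":0,"hand":0.45},{"x":-0.0015,"y":0,"z":0.0002,"ax":0,"ay":0,"az":0,"hand":0.45}]';python3 pin.py; done
```

```text
t: 12.55
tool_pos: [0.5811, 0.0678, 0.1536]
eef_rot: [-179.5, 8.9, -169.8]
wrist_force: [-1.4, -5.6, -1.4]
width: 0.546
grasp_force: 51.8
px 262 379 264.0 13.0 pin [0.5713 0.0652 0.1529] tool [ 0.0101 -0.0009 -0.0009]
joints [  5.4  19.4 102.5   0.3  49.3 -95. ] tcp [0.5811 0.0678 0.1536] [-179.5    8.9 -169.8] F [-1.4 -5.6 -1.4] 12.55
t: 12.98
tool_pos: [0.5825, 0.0681, 0.1535]
eef_rot: [-179.5, 8.9, -169.8]
wrist_force: [-2.5, -5.6, -1.1]
width: 0.55
grasp_force: 51.9
px 262 379 263.5 12.0 pin [0.5725 0.0654 0.1527] tool [ 0.0103 -0.0009 -0.0008]
joints [  5.4  19.5 102.3   0.3  49.3 -95. ] tcp [0.5825 0.0681 0.1535] [-179.5    8.9 -169.8] F [-2.5 -5.6 -1.1] 12.975
```

```bash
for i in 1 2; do python3 -m crank '[{"x":-0.001,"y":0,"z":0.0002,"ax":0,"ay":0,"az":0,"hand":0.45},{"x":-0.002,"y":0,"z":0.0003,"ax":0,"ay":0,"az":0,"hand":0.45},{"x":-0.002,"y":0,"z":0.0003,"ax":0,"ay":0,"az":0,"hand":0.45}]'|grep force;python3 pin.py; done
python3 - <<'E'
from h import *
s=bot.sense();im=bot.get_image("wrist")[:,:,::-1];cv2.imwrite("pics/w7.png",im)
g=im.max(2).astype(int);print([(v,int(g[v,300:345].mean())) for v in range(254,340)])
E
```

```text
wrist_force: [-2.5, -5.9, -1.7]
grasp_force: 51.9
px 262 379 261.5 8.0 pin [0.5736 0.0656 0.1523] tool [ 0.0111 -0.0009 -0.0005]
joints [  5.4  19.7 102.    0.3  49.5 -95. ] tcp [0.5843 0.0684 0.1535] [-179.5    8.9 -169.8] F [-2.5 -5.9 -1.7] 13.4
wrist_force: [-4.6, -6.1, -0.6]
grasp_force: 52.9
px 262 379 260.5 6.0 pin [0.5745 0.0658 0.152 ] tool [ 0.0115 -0.0009 -0.0004]
joints [  5.4  19.8 101.8   0.3  49.6 -94.9] tcp [0.5855 0.0686 0.1533] [-179.5    8.8 -169.8] F [-4.6 -6.1 -0.6] 13.825
[(254, 151), (255, 148), (256, 132), (257, 121), (258, 128), (259, 142), (260, 151), (261, 159), (262, 168), (263, 170), (264, 147), (265, 123), (266, 125), (267, 127), (268, 135), (269, 149), (270, 154), (271, 150), (272, 148), (273, 148), (274, 148), (275, 148), (276, 148), (277, 148), (278, 148), (279, 148), (280, 146), (281, 145), (282, 144), (283, 143), (284, 143), (285, 143), (286, 142), (287, 144), (288, 143), (289, 129), (290, 122), (291, 128), (292, 142), (293, 150), (294, 152), (295, 151), (296, 151), (297, 151), (298, 151), (299, 151), (300, 151), (301, 151), (302, 151), (303, 151), (304, 151), (305, 151), (306, 151), (307, 147), (308, 135), (309, 126), (310, 125), (311, 124), (312, 130), (313, 160), (314, 194), (315, 203), (316, 200), (317, 200), (318, 203), (319, 172), (320, 103), (321, 55), (322, 49), (323, 51), (324, 53), (325, 53), (326, 55), (327, 57), (328, 57), (329, 59), (330, 61), (331, 61), (332, 63), (333, 65), (334, 66), (335, 67), (336, 68), (337, 69), (338, 70), (339, 71)]
```

The rows show the pin (258–264) half hidden under the hood edge at 264.5, so it is entering the mouth above the lip. I'll keep going by feel.

```bash
for i in 1 2; do python3 -m crank '[{"x":-0.001,"y":0,"z":0.0002,"ax":0,"ay":0,"az":0,"hand":0.45},{"x":-0.002,"y":0,"z":0.0003,"ax":0,"ay":0,"az":0,"hand":0.45},{"x":-0.002,"y":0,"z":0.0003,"ax":0,"ay":0,"az":0,"hand":0.45}]'|egrep "force|pos";python3 pin.py; done
python3 - <<'E'
from h import *
im=bot.get_image("wrist")[:,:,::-1];cv2.imwrite("pics/w8.png",im)
g=im.max(2).astype(int);print([(v,int(g[v,300:345].mean())) for v in range(250,285)])
print([(v,int(g[v,266:280].mean())) for v in range(250,285)])
E
```

```text
tool_pos: [0.5858, 0.0686, 0.1532]
wrist_force: [-8.9, -7.5, 3.1]
grasp_force: 55.9
px 262 379 260.5 6.0 pin [0.5747 0.0658 0.1518] tool [ 0.0115 -0.0009 -0.0004]
joints [  5.5  19.9 101.6   0.3  49.9 -94.9] tcp [0.5858 0.0686 0.1532] [-179.5    8.5 -169.7] F [-8.9 -7.5  3.1] 14.3
tool_pos: [0.5858, 0.0687, 0.1528]
wrist_force: [-13.4, -7.6, 6.3]
grasp_force: 58.6
px 262 379 260.0 5.0 pin [0.5746 0.0658 0.1515] tool [ 0.0117 -0.0009 -0.0003]
joints [  5.5  20.1 101.4   0.3  50.2 -94.9] tcp [0.5858 0.0687 0.1528] [-179.5    8.3 -169.7] F [-13.4  -7.6   6.3] 14.725
[(250, 146), (251, 154), (252, 154), (253, 150), (254, 147), (255, 144), (256, 139), (257, 126), (258, 128), (259, 140), (260, 151), (261, 160), (262, 161), (263, 137), (264, 120), (265, 125), (266, 127), (267, 136), (268, 149), (269, 153), (270, 150), (271, 148), (272, 148), (273, 148), (274, 147), (275, 148), (276, 148), (277, 148), (278, 148), (279, 146), (280, 145), (281, 144), (282, 143), (283, 143), (284, 142)]
[(250, 93), (251, 94), (252, 94), (253, 106), (254, 126), (255, 134), (256, 134), (257, 135), (258, 138), (259, 142), (260, 144), (261, 146), (262, 146), (263, 146), (264, 143), (265, 141), (266, 145), (267, 147), (268, 142), (269, 135), (270, 130), (271, 125), (272, 121), (273, 116), (274, 92), (275, 54), (276, 33), (277, 32), (278, 32), (279, 32), (280, 33), (281, 33), (282, 32), (283, 32), (284, 32)]
```

The block is probably the fingers touching the lid: the pin has crept to the pads' outer edge, leaving 22 mm of pad ahead of it. The pin is over the lip and the bail leans inward, so I'll let go gently here and look.

```bash
python3 -m crank '[{"x":0,"y":0,"z":0,"ax":0,"ay":0,"az":0,"hand":0.65},{"x":0,"y":0,"z":0,"ax":0,"ay":0,"az":0,"hand":0.75},{"x":0.002,"y":0,"z":0,"ax":0,"ay":0,"az":0,"hand":0.8},{"x":0.004,"y":0,"z":0,"ax":0,"ay":0,"az":0,"hand":0.8},{"x":0.004,"y":0,"z":0,"ax":0,"ay":0,"az":0,"hand":0.8}]' 20
python3 - <<'E'
from h import *
s=bot.sense();im=bot.get_image("wrist")[:,:,::-1];cv2.imwrite("pics/w9.png",im);np.save("s9.npy",np.r_[s["tool_pos"],s["eef_rot"]])
c=im[140:340,220:420];cv2.imwrite("pics/w9c.png",cv2.resize(c,None,fx=3,fy=3,interpolation=cv2.INTER_CUBIC))
E
python3 pin.py
```

```text
t: 15.45
tool_pos: [0.5866, 0.0697, 0.1531]
eef_rot: [-179.6, 8.9, -169.8]
wrist_force: [-5.3, 0.4, -1.2]
width: 0.799
grasp_force: 2.6
px 258 378 259.5 8.0 pin [0.5731 0.0654 0.1544] tool [ 0.0137 -0.0019 -0.0035]
joints [  5.5  19.9 101.8   0.4  49.5 -94.9] tcp [0.5866 0.0697 0.153 ] [-179.6    8.9 -169.8] F [-4.9  0.  -2.1] 15.5
```

View pics/w9c.png

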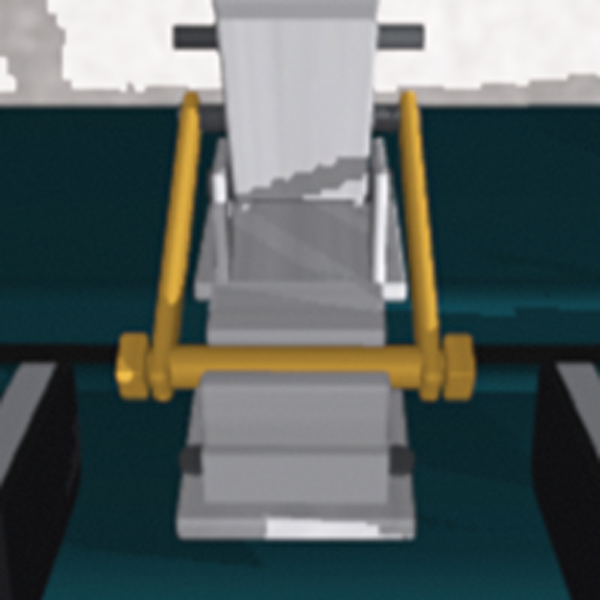

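The crop (scale 3, origin (220,140)) shows the released pin resting on the lip under the hood edge, at row ≈262 and columns 259–378, with the lever standing out. I'll re-grip with the pin centred and deeper in the pads.

```bash
python3 -m crank '[{"x":0.005,"y":-0.002,"z":0.0,"ax":0,"ay":0,"az":0,"hand":0.8},{"x":0.012,"y":-0.002,"z":0.002,"ax":0,"ay":0,"az":0,"hand":0.8},{"x":0.012,"y":-0.002,"z":0.003,"ax":0,"ay":0,"az":0,"hand":0.8},{"x":0.012,"y":-0.002,"z":0.003,"ax":0,"ay":0,"az":0,"hand":0.7}]' 20
python3 pin.py; python3 -m crank '[{"x":0,"y":0,"z":0,"ax":0,"ay":0,"az":0,"hand":0.62},{"x":0,"y":0,"z":0,"ax":0,"ay":0,"az":0,"hand":0.5},{"x":0,"y":0,"z":0,"ax":0,"ay":0,"az":0,"hand":0.5},{"x":0,"y":0,"z":0,"ax":0,"ay":0,"az":0,"hand":0.5}]' 30; python3 pin.py
```

```text
t: 16.05
tool_pos: [0.5778, 0.0652, 0.1491]
eef_rot: [-179.5, 9.2, -169.8]
wrist_force: [0.4, 0.4, -0.6]
width: 0.699
grasp_force: 0.0
px 267 383 285.0 3.0 pin [0.5763 0.066  0.1516] tool [ 0.0009  0.0011 -0.0027]
joints [  5.1  19.2 103.5   0.4  48.1 -95.3] tcp [0.5778 0.0652 0.1491] [-179.5    9.2 -169.8] F [ 0.4  0.4 -0.6] 16.05
t: 16.6
tool_pos: [0.5774, 0.0658, 0.1489]
eef_rot: [-179.6, 9.1, -169.8]
wrist_force: [-0.5, 6.0, 1.8]
width: 0.568
grasp_force: 30.8
px 266 378 285.0 5.0 pin [0.5797 0.066  0.1474] tool [-0.002  -0.0002  0.0019]
joints [  5.2  19.3 103.5   0.5  48.2 -95.3] tcp [0.5774 0.0658 0.1489] [-179.6    9.1 -169.8] F [-0.5  6.   1.8] 16.6
```

```bash
for i in 1 2 3; do python3 -m crank '[{"x":-0.001,"y":0,"z":0.0002,"ax":0,"ay":0,"az":0,"hand":0.5},{"x":-0.002,"y":0,"z":0.0003,"ax":0,"ay":0,"az":0,"hand":0.5},{"x":-0.002,"y":0,"z":0.0003,"ax":0,"ay":0,"az":0,"hand":0.5}]'|egrep "force|pos";python3 pin.py|grep px; done
```

```text
tool_pos: [0.5775, 0.0658, 0.1484]
wrist_force: [-5.0, 3.8, 2.6]
grasp_force: 31.0
px 266 378 284.5 4.0 pin [0.5796 0.0659 0.1468] tool [-0.0018 -0.0002  0.0019]
tool_pos: [0.5776, 0.0659, 0.1479]
wrist_force: [-8.8, 3.3, 5.8]
grasp_force: 31.1
px 266 378 284.5 4.0 pin [0.5797 0.066  0.1463] tool [-0.0018 -0.0002  0.0019]
tool_pos: [0.5777, 0.0658, 0.1476]
wrist_force: [-12.9, 2.8, 7.3]
grasp_force: 31.3
px 266 378 284.0 3.0 pin [0.5796 0.0659 0.1458] tool [-0.0016 -0.0002  0.002 ]
```

Pushing in is blocked at once. By the occlusion the pin is already 6–8 mm in from the lip's outer edge, so probably at the back wall. I'll take the push off and feel downward.

```bash
python3 -m crank '[{"x":0.005,"y":0,"z":-0.0007,"ax":0,"ay":0,"az":0,"hand":0.5},{"x":0.005,"y":0,"z":-0.0007,"ax":0,"ay":0,"az":0,"hand":0.5}]'|egrep "force|pos";python3 pin.py|grep px;for i in 1 2; do python3 -m crank '[{"x":0.0002,"y":0,"z":0.001,"ax":0,"ay":0,"az":0,"hand":0.5},{"x":0.0003,"y":0,"z":0.002,"ax":0,"ay":0,"az":0,"hand":0.5},{"x":0.0003,"y":0,"z":0.002,"ax":0,"ay":0,"az":0,"hand":0.5}]'|egrep "force|pos";python3 pin.py|grep px; done
```

```text
tool_pos: [0.5768, 0.0657, 0.148]
wrist_force: [-2.1, 5.1, -2.5]
grasp_force: 31.3
px 266 378 286.0 7.0 pin [0.5795 0.0659 0.1467] tool [-0.0025 -0.0002  0.0017]
tool_pos: [0.5773, 0.0658, 0.1464]
wrist_force: [-2.9, 4.6, 0.8]
grasp_force: 31.5
px 266 378 287.0 9.0 pin [0.5804 0.0661 0.1453] tool [-0.0029 -0.0002  0.0016]
tool_pos: [0.5772, 0.0658, 0.1445]
wrist_force: [-2.9, 5.4, 2.4]
grasp_force: 31.5
px 266 378 289.0 9.0 pin [0.581  0.0662 0.1438] tool [-0.0037 -0.0002  0.0013]
```

```bash
for i in 1 2; do python3 -m crank '[{"x":0.0002,"y":0,"z":0.001,"ax":0,"ay":0,"az":0,"hand":0.5},{"x":0.0003,"y":0,"z":0.002,"ax":0,"ay":0,"az":0,"hand":0.5},{"x":0.0003,"y":0,"z":0.002,"ax":0,"ay":0,"az":0,"hand":0.5}]'|egrep "force|pos";python3 pin.py|grep px; done;  python3 -m crank '[{"x":0.001,"y":0,"z":0,"ax":0,"ay":0,"az":0,"hand":0.5},{"x":0.002,"y":0,"z":0,"ax":0,"ay":0,"az":0,"hand":0.5},{"x":0.002,"y":0,"z":0,"ax":0,"ay":0,"az":0,"hand":0.5}]'|egrep "force|pos";python3 pin.py|grep px
```

```text
tool_pos: [0.5771, 0.0657, 0.1433]
wrist_force: [-5.9, 3.6, 6.9]
grasp_force: 31.8
px 266 378 289.0 9.0 pin [0.581  0.0662 0.1426] tool [-0.0037 -0.0002  0.0013]
tool_pos: [0.577, 0.0657, 0.1421]
wrist_force: [-9.0, 4.5, 11.8]
grasp_force: 32.1
px 266 378 289.0 9.0 pin [0.5809 0.0662 0.1414] tool [-0.0037 -0.0002  0.0013]
tool_pos: [0.5769, 0.0657, 0.1421]
wrist_force: [-5.2, 4.6, 8.9]
grasp_force: 31.9
px 266 378 289.5 8.0 pin [0.5809 0.0662 0.1416] tool [-0.0039 -0.0002  0.0012]
```

```bash
for i in 1 2; do python3 -m crank '[{"x":0.001,"y":0,"z":0,"ax":0,"ay":0,"az":0,"hand":0.5},{"x":0.003,"y":0,"z":0,"ax":0,"ay":0,"az":0,"hand":0.5},{"x":0.003,"y":0,"z":0,"ax":0,"ay":0,"az":0,"hand":0.5}]'|egrep "force|pos";python3 pin.py|grep px;done
python3 - <<'E'
from h import *
im=bot.get_image("scene")[:,:,::-1];cv2.imwrite("pics/sc2.png",im)
im=bot.get_image("side")[:,:,::-1];cv2.imwrite("pics/sd2.png",im)
E
```

```text
tool_pos: [0.5765, 0.0656, 0.1425]
wrist_force: [1.6, 6.5, 7.6]
grasp_force: 31.8
px 266 378 290.375 8.0 pin [0.5809 0.0662 0.1422] tool [-0.0043 -0.0002  0.0011]
tool_pos: [0.5749, 0.0653, 0.1429]
wrist_force: [3.3, 7.5, 8.6]
grasp_force: 31.8
px 266 378 292.0 7.0 pin [0.5799 0.066  0.1429] tool [-0.005  -0.0002  0.0009]
```

```bash
for i in 1 2; do python3 -m crank '[{"x":0.001,"y":0,"z":0,"ax":0,"ay":0,"az":0,"hand":0.5},{"x":0.002,"y":0,"z":0,"ax":0,"ay":0,"az":0,"hand":0.5},{"x":0.002,"y":0,"z":0,"ax":0,"ay":0,"az":0,"hand":0.5}]'|egrep "force|pos";python3 pin.py|grep px;done
```

```text
tool_pos: [0.5746, 0.0652, 0.143]
wrist_force: [6.8, 8.7, 6.7]
grasp_force: 31.6
px 266 378 292.5 6.0 pin [0.5798 0.0659 0.1431] tool [-0.0052 -0.0002  0.0008]
tool_pos: [0.5745, 0.0652, 0.1431]
wrist_force: [10.6, 9.9, 4.6]
grasp_force: 31.5
px 266 378 292.5 6.0 pin [0.5797 0.0659 0.1433] tool [-0.0052 -0.0002  0.0008]
```

Outward pull builds to 10 N with no motion and down push meets the springy lid, so the pin is hooked. I'll relax, release, lift clear, then shut the hand and tilt for the press.

```bash
python3 -m crank '[{"x":-0.005,"y":0,"z":0,"ax":0,"ay":0,"az":0,"hand":0.5},{"x":-0.005,"y":0,"z":0,"ax":0,"ay":0,"az":0,"hand":0.65},{"x":-0.005,"y":0,"z":0,"ax":0,"ay":0,"az":0,"hand":0.8},{"x":-0.005,"y":0,"z":0,"ax":0,"ay":0,"az":0,"hand":0.8},{"x":0,"y":0,"z":-0.02,"ax":0,"ay":0,"az":0,"hand":0.8},{"x":0,"y":0,"z":-0.04,"ax":0,"ay":0,"az":0,"hand":0.8},{"x":0,"y":0,"z":-0.06,"ax":0,"ay":0,"az":0,"hand":0.8},{"x":0.02,"y":0,"z":-0.06,"ax":0,"ay":0,"az":0,"hand":0.8},{"x":0.05,"y":0,"z":-0.06,"ax":0,"ay":0,"az":0,"hand":0.8},{"x":0.05,"y":0,"z":-0.06,"ax":0,"ay":-8,"az":0,"hand":0.4},{"x":0.05,"y":0,"z":-0.06,"ax":0,"ay":-16,"az":0,"hand":0},{"x":0.05,"y":0,"z":-0.06,"ax":0,"ay":-16,"az":0,"hand":0},{"x":0.05,"y":0,"z":-0.06,"ax":0,"ay":-16,"az":0,"hand":0},{"x":0.05,"y":0,"z":-0.06,"ax":0,"ay":-16,"az":0,"hand":0}]'
python3 - <<'E'
from h import *
s=bot.sense();im=bot.get_image("wrist")[:,:,::-1].copy();cv2.imwrite("pics/w10.png",im)
C=cam("wrist",s);print(s["tool_pos"],s["eef_rot"],s["joint_pos"].round(1),s["width"])
X=np.array([np.cos(.1815),np.sin(.1815),0]);A=np.array([.5752,.0669,.1]);w=s["tool_pos"]-A;print("rel A",w@X,w[2])
h=cv2.cvtColor(im,cv2.COLOR_BGR2HSV)
g=cv2.inRange(h,(15,120,80),(30,255,255));g[:,:220]=0;g[:,420:]=0;ys,xs=np.where(g);print("gold",xs.min(),xs.max(),ys.min(),ys.max())
for v in range(ys.min(),ys.max()+1,8):
    q=np.where(g[v])[0];print(v,q.min(),q.max(),len(q),end='; ')
print("\npred pin",proj(C,A+X*.0035+[0,0,.043]))
for th in (.8,1.1,1.3,1.5,1.7):
    L=A-X*(.058*np.sin(th)+.006*np.cos(th))+np.array([0,0,-.058*np.cos(th)+.006*np.sin(th)]);o=A-X*.016*np.sin(th-.175)-np.array([0,0,.016*np.cos(th-.175)])
    print(th,"tip",proj(C,L).round(1),"bail axis",proj(C,o).round(1))
b=im.max(2).astype(int);print([(v,int(b[v,312:332].mean()),int(im[v,312:332].std())) for v in range(60,400,4)])
E
```

```text
t: 23.9
tool_pos: [0.5103, 0.0534, 0.1908]
eef_rot: [-179.5, 25.1, -169.6]
wrist_force: [0.4, 0.5, 0.1]
width: 0.001
grasp_force: 0.0
[0.51033063 0.05336728 0.1908072 ] [-179.45176306   25.12368714 -169.61000341] [   3.2    5.4  119.7    5.    30.  -100.9] 0.0005437669325446626
rel A -0.06624655049605697 0.09080719789675468
gold 286 362 204 286
204 298 351 4; 212 296 352 9; 220 296 353 10; 228 296 353 8; 236 295 353 9; 244 295 354 10; 252 295 354 10; 260 294 354 11; 268 351 355 5; 276 287 361 11; 284 286 362 10; 
pred pin [325.68186079 278.76964797]
0.8 tip [326.  150.1] bail axis [325.8 206.8]
1.1 tip [326.  152.9] bail axis [325.8 206.7]
1.3 tip [326.1 159.2] bail axis [325.8 207.8]
1.5 tip [326.1 169.4] bail axis [325.8 209.6]
1.7 tip [326.1 183.1] bail axis [325.8 212.3]
[(60, 238, 3), (64, 240, 2), (68, 240, 3), (72, 240, 3), (76, 241, 2), (80, 241, 2), (84, 240, 2), (88, 240, 2), (92, 241, 2), (96, 241, 2), (100, 240, 2), (104, 238, 2), (108, 240, 2), (112, 240, 2), (116, 239, 1), (120, 240, 2), (124, 242, 2), (128, 241, 1), (132, 243, 2), (136, 244, 2), (140, 244, 1), (144, 24
[... 240 characters left out ...]
23, 3), (212, 223, 3), (216, 223, 3), (220, 223, 3), (224, 223, 3), (228, 196, 34), (232, 149, 5), (236, 154, 4), (240, 154, 3), (244, 152, 6), (248, 198, 5), (252, 102, 19), (256, 84, 41), (260, 83, 41), (264, 83, 41), (268, 82, 42), (272, 82, 42), (276, 82, 42), (280, 79, 42), (284, 78, 42), (288, 78, 42), (292, 76, 42), (296, 76, 43), (300, 104, 57), (304, 66, 43), (308, 31, 4), (312, 29, 3), (316, 29, 3), (320, 29, 3), (324, 28, 3), (328, 29, 3), (332, 29, 3), (336, 29, 2), (340, 29, 3), (344, 32, 3), (348, 53, 21), (352, 53, 22), (356, 57, 24), (360, 58, 24), (364, 57, 25), (368, 59, 25), (372, 61, 25), (376, 62, 25), (380, 24, 5), (384, 17, 2), (388, 27, 2), (392, 24, 2), (396, 25, 1)]
```

```bash
cat > st.py <<'E'
from h import *
s=bot.sense();X=np.array([np.cos(.1815),np.sin(.1815),0]);A=np.array([.5752,.0669,.1]);w=s["tool_pos"]-A
print("relA X %.1f z %.1f"%(1e3*w@X,1e3*w[2]),"tilt",s["eef_rot"].round(1),"F",s["wrist_force"].round(1),"j",s["joint_pos"].round(0),s["t"])
E
python3 -m crank '[{"x":0.008,"y":0.001,"z":0.02,"ax":0,"ay":0,"az":0,"hand":0},{"x":0.016,"y":0.001,"z":0.04,"ax":0,"ay":0,"az":0,"hand":0},{"x":0.0247,"y":0.001,"z":0.058,"ax":0,"ay":0,"az":0,"hand":0},{"x":0.0247,"y":0.001,"z":0.0624,"ax":0,"ay":0,"az":0,"hand":0},{"x":0.0247,"y":0.001,"z":0.0624,"ax":0,"ay":0,"az":0,"hand":0}]' >/dev/null; python3 st.py
python3 -m crank '[{"x":0.0017,"y":0,"z":0.0036,"ax":0,"ay":0,"az":0,"hand":0},{"x":0.0034,"y":0,"z":0.0072,"ax":0,"ay":0,"az":0,"hand":0},{"x":0.0034,"y":0,"z":0.0072,"ax":0,"ay":0,"az":0,"hand":0}]'>/dev/null;python3 st.py
```

```text
relA X -62.8 z 23.4 tilt [-179.5   25.1 -169.6] F [0.4 1.  0.3] j [   3.   11.  125.    8.   19. -104.] 24.575
relA X -63.6 z 15.4 tilt [-179.5   25.1 -169.6] F [ 0.4 -0.2  1.1] j [   3.   12.  126.    8.   17. -104.] 24.95
```

```bash
for i in 1 2; do python3 -m crank '[{"x":0.0008,"y":0,"z":0.0025,"ax":0,"ay":0,"az":0,"hand":0},{"x":0.0016,"y":0,"z":0.005,"ax":0,"ay":0,"az":0,"hand":0},{"x":0.0024,"y":0,"z":0.0075,"ax":0,"ay":0,"az":0,"hand":0},{"x":0.0024,"y":0,"z":0.0075,"ax":0,"ay":0,"az":0,"hand":0}]'>/dev/null;python3 st.py;done
```

```text
relA X -63.4 z 6.7 tilt [-179.5   25.  -169.6] F [-4.1 -0.2  2.3] j [   3.   13.  126.    9.   16. -105.] 25.45
relA X -62.2 z -0.9 tilt [-179.5   25.  -169.6] F [-4.1  0.1  2.2] j [   3.   14.  127.   10.   15. -106.] 25.95
```

```bash
for i in 1 2 3; do python3 -m crank '[{"x":0.0003,"y":0,"z":0.0022,"ax":0,"ay":0,"az":0,"hand":0},{"x":0.0006,"y":0,"z":0.0044,"ax":0,"ay":0,"az":0,"hand":0},{"x":0.0009,"y":0,"z":0.0066,"ax":0,"ay":0,"az":0,"hand":0},{"x":0.0009,"y":0,"z":0.0066,"ax":0,"ay":0,"az":0,"hand":0}]'>/dev/null;python3 st.py;done; python3 pin.py|grep px
```

```text
relA X -60.0 z -7.1 tilt [-179.5   25.  -169.6] F [-5.1 -0.7  2.6] j [   3.   15.  127.   10.   14. -106.] 26.45
relA X -57.5 z -13.2 tilt [-179.5   25.1 -169.6] F [-4.2 -0.1  2.8] j [   3.   15.  127.   11.   13. -107.] 26.95
relA X -54.7 z -19.1 tilt [-179.4   25.2 -169.6] F [-1.6  2.2  3.8] j [   3.   16.  127.   12.   12. -108.] 27.45Traceback (most recent call last):
  File "pin.py", line 4, in <module>
    n,l,st,_=cv2.connectedComponentsWithStats(g);k=1+st[1:,4].argmax();ys,xs=np.where(l==k)
                                                     ~~~~~~~~~~~~~~~^^
ValueError: attempt to get argmax of an empty sequence
```

```bash
for i in 1 2; do python3 -m crank '[{"x":-0.0004,"y":0,"z":0.0024,"ax":0,"ay":0.5,"az":0,"hand":0},{"x":-0.0008,"y":0,"z":0.0048,"ax":0,"ay":1,"az":0,"hand":0},{"x":-0.0011,"y":0,"z":0.0071,"ax":0,"ay":1.5,"az":0,"hand":0},{"x":-0.0011,"y":0,"z":0.0071,"ax":0,"ay":1.5,"az":0,"hand":0}]'>/dev/null;python3 st.py;done
python3 - <<'E'
from h import *
X=np.array([np.cos(.1815),np.sin(.1815),0]);Y=np.array([-X[1],X[0],0]);A=np.array([.5752,.0669,.1])
for n in("scene","side","wrist"):
    im=bot.get_image(n)[:,:,::-1].copy();cv2.imwrite(f"pics/{n}9.png",im);C=cam(n)
    h=cv2.cvtColor(im,cv2.COLOR_BGR2HSV);g=cv2.inRange(h,(12,90,60),(32,255,255))
    p=proj(C,A+X*.0035+[0,0,.043]).round().astype(int);x0,y0=max(p[0]-40,0),max(p[1]-40,0)
    ys,xs=np.where(g[y0:p[1]+60,x0:p[0]+40]);print(n,"pred pin",p,"ends",proj(C,A+X*.0035+Y*.025+[0,0,.043]).round(1),proj(C,A+X*.0035-Y*.025+[0,0,.043]).round(1),"axis end +y",proj(C,A+Y*.02).round(1),"gold",len(xs),(xs.min()+x0,xs.max()+x0,ys.min()+y0,ys.max()+y0) if len(xs) else None)
E
```

```text
relA X -50.6 z -25.0 tilt [-179.4   23.7 -169.6] F [0.1 0.6 5.4] j [   4.   17.  126.    9.   13. -105.] 28.0
relA X -47.9 z -31.8 tilt [-179.5   22.1 -169.7] F [ 0.4 -0.3  2.4] j [   4.   18.  125.    8.   15. -103.] 28.5
scene pred pin [357 211] ends [364.2 221.2] [350.4 201.1] axis end +y [362. 226.] gold 48 (np.int64(350), np.int64(365), np.int64(201), np.int64(226))
side pred pin [349 208] ends [349.8 214. ] [348.6 202.9] axis end +y [350.9 228.3] gold 65 (np.int64(349), np.int64(355), np.int64(211), np.int64(232))
wrist pred pin [326 535] ends [393. 536.] [259.  534.5] axis end +y [369.3 405. ] gold 0 None
```

The pin's brass pixels still sit at the predicted seat (scene (350,201) to (365,226)). I'll continue the lever swing inward.

```bash
for i in 1 2 3; do python3 -m crank '[{"x":-0.0011,"y":0,"z":0.0012,"ax":0,"ay":0,"az":0,"hand":0},{"x":-0.0022,"y":0,"z":0.0024,"ax":0,"ay":0,"az":0,"hand":0},{"x":-0.0034,"y":0,"z":0.0035,"ax":0,"ay":0,"az":0,"hand":0},{"x":-0.0034,"y":0,"z":0.0035,"ax":0,"ay":0,"az":0,"hand":0}]'>/dev/null;python3 st.py;done
```

```text
relA X -44.1 z -34.1 tilt [-179.5   22.  -169.7] F [-1.6 -0.9  0.5] j [   4.   19.  124.    8.   15. -103.] 29.15
relA X -38.6 z -35.4 tilt [-179.5   22.1 -169.7] F [-1.7 -0.4  0.1] j [   4.   19.  124.    7.   15. -103.] 29.65
relA X -34.1 z -37.4 tilt [-179.5   22.1 -169.7] F [0.1 0.2 0.3] j [   4.   20.  124.    7.   15. -103.] 30.15
```

```bash
for i in 1 2 3; do python3 -m crank '[{"x":-0.0014,"y":0,"z":0.0009,"ax":0,"ay":0,"az":0,"hand":0},{"x":-0.0028,"y":0,"z":0.0018,"ax":0,"ay":0,"az":0,"hand":0},{"x":-0.0042,"y":0,"z":0.0028,"ax":0,"ay":0,"az":0,"hand":0},{"x":-0.0042,"y":0,"z":0.0028,"ax":0,"ay":0,"az":0,"hand":0}]'>/dev/null;python3 st.py;done
```

```text
relA X -29.1 z -38.3 tilt [-179.5   22.1 -169.7] F [-0.3 -0.5  0.2] j [   4.   20.  123.    7.   15. -103.] 30.65
relA X -24.3 z -39.4 tilt [-179.5   22.1 -169.7] F [-0.6  1.1 -0.6] j [   4.   21.  122.    7.   15. -103.] 31.15
relA X -19.9 z -40.7 tilt [-179.5   22.  -169.7] F [-1.3 -0.2  0.2] j [   4.   21.  122.    7.   15. -102.] 31.65
```

```bash
for i in 1 2; do python3 -m crank '[{"x":-0.001,"y":0,"z":0.0004,"ax":0,"ay":0,"az":0,"hand":0},{"x":-0.002,"y":0,"z":0.0008,"ax":0,"ay":0,"az":0,"hand":0},{"x":-0.0028,"y":0,"z":0.0011,"ax":0,"ay":0,"az":0,"hand":0},{"x":-0.0028,"y":0,"z":0.0011,"ax":0,"ay":0,"az":0,"hand":0}]'>/dev/null;python3 st.py;done
```

```text
relA X -19.5 z -41.4 tilt [-179.5   21.8 -169.7] F [-8.3 -1.9  5.9] j [   4.   21.  122.    7.   15. -102.] 32.15
relA X -19.3 z -42.3 tilt [-179.6   21.4 -169.7] F [-14.8  -3.9   9.5] j [   4.   21.  121.    7.   16. -102.] 32.65
```

There is firm contact exactly where the closed lever's face should be. I'll back off and check it.

```bash
python3 -m crank '[{"x":0.02,"y":0,"z":-0.01,"ax":0,"ay":0,"az":0,"hand":0},{"x":0.05,"y":0,"z":-0.03,"ax":0,"ay":0,"az":0,"hand":0},{"x":0.07,"y":0,"z":-0.07,"ax":0,"ay":0,"az":0,"hand":0},{"x":0.07,"y":0,"z":-0.12,"ax":0,"ay":0,"az":0,"hand":0},{"x":0.07,"y":0,"z":-0.12,"ax":0,"ay":0,"az":0,"hand":0},{"x":0.07,"y":0,"z":-0.12,"ax":0,"ay":0,"az":0,"hand":0},{"x":0.07,"y":0,"z":-0.12,"ax":0,"ay":0,"az":0,"hand":0}]' >/dev/null; python3 st.py
python3 - <<'E'
from h import *
X=np.array([np.cos(.1815),np.sin(.1815),0]);Y=np.array([-X[1],X[0],0]);A=np.array([.5752,.0669,.1])
s=bot.sense();im=bot.get_image("wrist")[:,:,::-1].copy();cv2.imwrite("pics/w11.png",im);C=cam("wrist",s)
h=cv2.cvtColor(im,cv2.COLOR_BGR2HSV);g=cv2.inRange(h,(12,90,60),(32,255,255));g[:,:230]=0;g[:,420:]=0
ys,xs=np.where(g);print("gold",xs.min(),xs.max(),ys.min(),ys.max())
for v in range(ys.min(),ys.max()+1,5):
    q=np.where(g[v])[0];print(v,q.min(),q.max(),len(q),end='; ') if len(q) else 0
P=lambda x,z:proj(C,A+X*x+np.array([0,0,z])).round(1)
print("\npin closed pred",P(.0027,.0346),"free pin",P(.0035,.043),"bail axis closed",P(.0028,-.0158))
for th in (0,.15,.3,.5,.8,1.2): print(th,"tip",P(-.058*np.sin(th)-.006*np.cos(th),-.058*np.cos(th)+.006*np.sin(th)),"bail axis",P(-.016*np.sin(th-.175),-.016*np.cos(th-.175)))
b=im.max(2).astype(int);c=int(P(0,0)[0]);print([(v,int(b[v,c-8:c+8].mean()),int(im[v,c-8:c+8].std())) for v in range(100,330,4)])
E
```

```text
relA X -123.9 z 43.2 tilt [-179.5   22.  -169.7] F [-0.8 -0.3 -0.6] j [   2.    5.  128.    6.   26. -102.] 33.525
gold 316 327 386 386
386 316 327 12; 
pin closed pred [323.9 381.6] free pin [323.8 395.1] bail axis closed [324.1 315.9]
0 tip [324.3 267.1] bail axis [324.1 316. ]
0.15 tip [324.3 262.3] bail axis [324.1 314.1]
0.3 tip [324.3 258.7] bail axis [324.1 312.6]
0.5 tip [324.2 256. ] bail axis [324.1 311.3]
0.8 tip [324.2 257.4] bail axis [324.1 310.9]
1.2 tip [324.1 270.9] bail axis [324.1 313.3]
[(100, 199, 3), (104, 195, 4), (108, 194, 3), (112, 193, 3), (116, 196, 3), (120, 192, 4), (124, 196, 4), (128, 194, 4), (132, 201, 6), (136, 198, 3), (140, 193, 3), (144, 195, 4), (148, 197, 3), (152, 193, 4), (156, 197, 4), (160, 197, 4), (164, 195, 5), (168, 198, 4), (172, 194, 4), (176, 197, 5), (180, 201, 5), (184, 197, 4), (188, 196, 3), (192, 198, 4), (196, 199, 3), (200, 191, 4), (204, 196, 3), (208, 197, 3), (212, 195, 3), (216, 198, 4), (220, 199, 3), (224, 205, 3), (228, 203, 3), (232, 202, 4), (236, 202, 3), (240, 203, 3), (244, 201, 4), (248, 202, 3), (252, 127, 2), (256, 51, 30), (260, 51, 30), (264, 50, 30), (268, 50, 30), (272, 49, 30), (276, 49, 30), (280, 48, 29), (284, 46, 29), (288, 46, 30), (292, 44, 29), (296, 44, 29), (300, 62, 40), (304, 46, 31), (308, 20, 2), (312, 19, 2), (316, 19, 2), (320, 19, 2), (324, 18, 2), (328, 18, 2)]
```

```bash
python3 -m crank '[{"x":0,"y":0,"z":-0.03,"ax":0,"ay":0,"az":0,"hand":1},{"x":-0.02,"y":0,"z":-0.07,"ax":0,"ay":0,"az":0,"hand":1},{"x":-0.04,"y":0,"z":-0.08,"ax":0,"ay":0,"az":0,"hand":1},{"x":-0.04,"y":0,"z":-0.08,"ax":0,"ay":0,"az":0,"hand":1},{"x":-0.04,"y":0,"z":-0.08,"ax":0,"ay":0,"az":0,"hand":1},{"x":-0.04,"y":0,"z":-0.08,"ax":0,"ay":0,"az":0,"hand":1}]' >/dev/null; python3 st.py
cat > chk.py <<'E'
from h import *
X=np.array([np.cos(.1815),np.sin(.1815),0]);A=np.array([.5752,.0669,.1])
s=bot.sense();im=bot.get_image("wrist")[:,:,::-1].copy();cv2.imwrite("pics/w12.png",im);C=cam("wrist",s)
h=cv2.cvtColor(im,cv2.COLOR_BGR2HSV);g=cv2.inRange(h,(12,90,60),(32,255,255));g[:,:270]=0;g[:,380:]=0
ys,xs=np.where(g);print("gold",xs.min(),xs.max(),ys.min(),ys.max())
for v in range(ys.min(),ys.max()+1,4):
    q=np.where(g[v])[0];print(v,q.min(),q.max(),len(q),end='; ') if len(q) else 0
P=lambda x,z:proj(C,A+X*x+np.array([0,0,z])).round(1)
print("\npin closed pred",P(.0027,.0346),"free pin",P(.0035,.043))
for th in (0,.15,.3,.5,.8,1.2): print(th,"tip",P(-.058*np.sin(th)-.006*np.cos(th),-.058*np.cos(th)+.006*np.sin(th)),"bail axis",P(-.016*np.sin(th-.175),-.016*np.cos(th-.175)))
b=im.max(2).astype(int);c=int(P(0,0)[0]);print([(v,int(b[v,c-6:c+6].mean())) for v in range(140,300,3)])
t=[];
for v in range(150,260,6):
    q=np.where(b[v,c-30:c+30]>110)[0];t.append((v,(q.min()+c-30,q.max()+c-30) if len(q) else None))
print(t)
E
python3 chk.py
```

```text
relA X -117.9 z 131.8 tilt [-179.5   21.9 -169.7] F [0.4 0.1 0.4] j [   3.   -1.  119.    4.   41. -100.] 34.325
gold 293 351 226 278
226 302 342 4; 230 302 343 7; 234 301 343 7; 238 301 344 8; 242 301 344 8; 246 301 344 7; 250 300 344 8; 254 300 345 8; 258 300 345 7; 262 300 345 7; 266 299 345 8; 270 294 351 27; 274 293 351 59; 278 294 350 14; 
pin closed pred [323.4 272.9] free pin [323.3 281.4]
0 tip [323.8 197.1] bail axis [323.6 231.5]
0.15 tip [323.7 191.8] bail axis [323.6 229.7]
0.3 tip [323.7 187.3] bail axis [323.6 228.1]
0.5 tip [323.7 182.8] bail axis [323.6 226.3]
0.8 tip [323.6 180. ] bail axis [323.6 224.8]
1.2 tip [323.5 185. ] bail axis [323.6 225.1]
[(140, 231), (143, 230), (146, 232), (149, 234), (152, 231), (155, 233), (158, 233), (161, 233), (164, 237), (167, 238), (170, 237), (173, 237), (176, 237), (179, 236), (182, 237), (185, 236), (188, 235), (191, 233), (194, 159), (197, 179), (200, 177), (203, 152), (206, 135), (209, 136), (212, 136), (215, 135), (218, 136), (221, 137), (224, 137), (227, 137), (230, 138), (233, 152), (236, 173), (239, 69), (242, 99), (245,
[... 264 characters left out ...]
156, (np.int64(293), np.int64(352))), (162, (np.int64(293), np.int64(352))), (168, (np.int64(293), np.int64(352))), (174, (np.int64(293), np.int64(352))), (180, (np.int64(293), np.int64(352))), (186, (np.int64(293), np.int64(352))), (192, (np.int64(293), np.int64(352))), (198, (np.int64(312), np.int64(334))), (204, (np.int64(312), np.int64(334))), (210, (np.int64(311), np.int64(334))), (216, (np.int64(311), np.int64(334))), (222, (np.int64(311), np.int64(334))), (228, (np.int64(302), np.int64(343))), (234, (np.int64(302), np.int64(343))), (240, (np.int64(301), np.int64(343))), (246, (np.int64(301), np.int64(344))), (252, (np.int64(301), np.int64(344))), (258, (np.int64(300), np.int64(344)))]
```

The lever sits at the closed prediction: bail axis row 226 is the same 5 px above its prediction as when open, and the tip is at row ≈194 with the turned-out end. The pin is at row 274.5 under the hood, drawn down. The arm is clear.

```bash
python3 -c "
from station import bot
print(bot.sign_off())"
```

```text
the job is handed in; nothing more can be done
None
```

I handed the job in at about 34 s with the latch closed: the pin is hooked behind the lip, the lever is flat against the case and the arm is clear. This rests on force and camera readings, since the sign-off gave no verdict and the 3 N pull on the lid could not be measured directly.

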